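# Ready the porch rinse stand for the rabbits' things

## Robot

A 7-joint arm with a two-finger parallel gripper is mounted at the origin on the work surface. World frame = base frame: x ahead of the robot, y to its left, z up, the work surface at z = 0. Lengths are in m, angles in rad, forces in N, time in s.
With the tool pointing down it reaches from about 0.4 to 0.875 m from the base axis. Payload 19.3 kg.
Tool frame: the origin (TCP) lies at the very end of the fingers, on their centre line; the grasp point (between the pads) lies 19 mm behind it; z points along the fingers, y is the line along which they close (so a half turn about z gives the same grasp; the last joint's range is limited). The gripper opens to 85 mm and grips with 20 to 120 N. Pads are 22 mm wide; open, the fingers measure 114 mm over their backs; the gripper's body (76 mm by 85 mm) begins 54 mm behind the grasp point. The pads swing forward as they close: fully open they stand 13 mm farther back than shut.
Start: joints at [-1.264, 0.521, -0.036, 1.599, 0.021, 1.021, -0.113], TCP at [0.23, 0.581, 0.231] pointing down, gripper open.
Joint ranges: [-2.91, 2.91], [-0.3, 2.13], [-1.5, 1.42], [0.17, 2.43], [-1.26, 4.41], [0.16, 1.93], [-2.52, 2.52]. Speed limits (rad/s): [1.89, 1.89, 2.39, 2.39, 3.01, 3.01, 3.01].

## Interface

Orientations are given as [roll, pitch, yaw] about the fixed x, y, z axes, in that order (R = Rz(yaw) Ry(pitch) Rx(roll)).
In Python, from workcell import observe, grab_frame, job_done gives the robot as it stands.
- The arm moves only by the tool move_arm, never from a script. Its argument "plan" is a list that holds one entry, the list of rows, each a list of 7 numbers: the shift along the tool's x, y, z each as a share of 0.02 m, from -1 to 1, then the turn, a rotation vector about the tool's x, y, z each as a share of 6 degrees, from -1 to 1, then the opening, from -1 (shut) to 1 (fully open). A call has exactly 10 rows; each row shifts and turns the commanded pose from where the row before left it, along the tool's axes as they then stand; what a row does not reach is not made up. A row lasts 1/10 s, in which the tool goes at most 50 mm and 8.59 degrees, less where a joint would pass 70% of its speed; a pose out of reach is approached as far as the arm can. A call with a number of a shift or a turn outside -1 to 1 is refused whole. A call with a gripper value outside its range is refused whole. The fingers move at their own pace and stop on an object; "grip_force" is the grip in N (left out, the last holds). Time passes only in rows, so rows that do not move let the fingers close, or fill a call up. It gives the time, the measured TCP pose, the force, the opening and the grip force at its end, in the units of the state.
- observe(): the state, without advancing time (a new reading comes with each control period).
- grab_frame(name): name is "scene" or "side" or "wrist"; returns a dict with "color" (420x560x3 uint8, red, green, blue), "intrinsics" (3x3 intrinsics, pixels), "position" and "orientation" of the camera in the world; the wrist camera has in their place "tool_from_camera" (4x4, takes a point from camera to tool coordinates, whose origin is the TCP and whose axes are the flange's). Camera axes: x right, y down, z forward; pixel columns grow to the right and rows downward; lengths in m; the calibration is good to about 2 mm. A picture is of the moment at which its call begins: read the wrist's pose just before it. There is no depth.
- job_done(): hands the job in; it is judged then, once.
The state is a dict: "clock": time; "qpos": joint angles; "qd": joint speeds; "joint_efforts": joint torques, N m; "position": TCP position; "tool_rot": TCP orientation; "force": force on the tool from outside, world axes, zero at the start; "moment": the same for the moment, N m; "grip_width": finger opening in m; "finger_force": force on a finger pad.
Only numpy, scipy, OpenCV 4.12 (cv2) and the standard library are available. Lean on these libraries where they do the work, as an engineer would, in place of code of your own. Each camera call takes 0.05 s, during which the arm holds its last target. There are 200 camera calls.

## Task

Get the rabbits' things ready for rinsing: swing the rinse stand's leg out until it is fully home against its end stop, then turn the T-knob on its pivot clockwise to its stop to lock it. Then put every grooming tool, feed scoop and small bowl that is there into the steel tray, each lying flat on the tray's floor, bowls upright, nothing on top of anything else; once all are in, set the valve half open, its handle on the middle of the three marks, 45 degrees. Leave the treat tub, the willow ring and the flowerpot where they are.

Things in the scene. Friction and masses are not known exactly. Their poses are not given: they have to be found in the camera images.
- stand: rinse stand, fixed: open steel tray, outside 240 mm (x) by 275 mm (y), walls 5 mm, floor 15 mm and rim 45 mm above the table, on white battens. Origin: on the table under the tray's centre; x runs away from the robot at yaw 0, y to the left. A brass ball valve sits at its +y side, the swing-out leg at its -y side. All its parts are lower than 85 mm
- tray_floor (a point): centre of the tray's inner floor, 15 mm above the table
- leg (a joint): angle of the wooden outrigger leg about the vertical pivot at stand x -20, y -175 mm; 0 = folded, pointing along the stand's +x beside the tray; it swings clockwise seen from above to 1.5 rad (end stop), where it points along the stand's -y. Stiff: it stays where it is left
- leg_hinge (a point): pivot of the leg, 18 mm above the table
- leg_peg (a point): grip point on the upright round steel peg at the leg's free end: 14 mm in diameter, its top 75 mm above the table, this point 62 mm above the table and 100 mm from the pivot. The leg's bar under it is 16 mm wide, top at 25 mm
- lock (a joint): angle of the black T-knob on top of the leg's pivot: 0 = free, its bar along the stand's x; it turns clockwise seen from above to 1.4 rad (stop, locked). Stiff
- lock_grip (a point): grip point of the T-knob on its axis, 62 mm above the table; the bar is 52 mm long, 14 mm wide, from 48 to 72 mm above the table
- valve (a joint): angle of the ball valve's steel lever: 0 = closed, pointing along the stand's -x (to the robot); it turns counterclockwise seen from above to 1.57 rad = fully open, pointing along the stand's -y (to the tray). Half open, the middle of three black marks on the dial plate, is 0.785. Stiff
- valve_axis (a point): axis of the valve lever at stand x 0, y 182 mm, 72 mm above the table
- valve_grip (a point): grip point on the lever, 62 mm from the axis, 72 mm above the table; the lever is 14 mm wide, 64 to 80 mm above the table, and ends 85 mm from the axis. The square dial plate with the marks lies under its sweep, top 55 mm above the table
- rake: stainless grooming rake lying flat, 138 mm long along x, 14 mm high: handle 18 mm wide from x -70 to +25 mm, cross head 46 mm wide at x +25 to +39, teeth to +68. Origin on its underside
- rake_grip (a point): grip point on the rake's handle (18 mm wide) at x +5 mm, 10 mm above its underside
- brush: small white plastic brush lying on its back, bristles up: 138 mm long along x; handle 18 mm wide, 14 mm high from x -70 to +8 mm; head 40 mm wide from +8 to +68, 26 mm high. Origin on its underside
- brush_grip (a point): grip point on the brush handle (18 mm wide) at x -5 mm, 10 mm above its underside
- scoop: white plastic feed scoop: 139 mm long along x; handle 18 mm wide, 14 mm high from x -70 to +5 mm; open square cup 46 mm wide, 22 mm high from +5 to +69. Origin on its underside
- scoop_grip (a point): grip point on the scoop handle (18 mm wide) at x -7 mm, 10 mm above its underside
- bowl_a: small glazed white ceramic bowl, upright, 60 mm across the rim, 56 mm across the foot, 36 mm high, wall 4 mm. Origin under its centre
- bowl_b: another bowl just like bowl_a
- treat_tub: bystander: clear treat tub with white twist lid, 90 mm across, 104 mm high. Origin under its centre
- willow_ring: bystander: willow ring lying flat, 100 mm across, 22 mm high
- pot: bystander: terracotta flowerpot, 88 mm across, 78 mm high
There are look-alikes about, which are no part of the job. What is shaped like the bowl_a but red is not meant.

How it is judged:
On the way, in this order (a step that is already met when the one before it is completed fails the run):
1. the leg is swung out to its end stop (value of joint leg above 1.42 rad), for 0.2 s.
2. the T-knob is turned to its stop, with the leg still out (value of joint leg above 1.42 rad and value of joint lock above 1.25 rad), for 0.2 s.
3. all things to be rinsed lie flat on the tray's floor, let go (x of rake in the frame of stand between -0.115 and 0.115 m and y of rake in the frame of stand between -0.133 and 0.133 m and z of rake in the frame of stand between 0.005 and 0.024 m and angle between each of rake, brush, scoop, bowl_a, bowl_b's own z axis and vertical below 0.2 rad and x of brush in the frame of stand between -0.115 and 0.115 m and y of brush in the frame of stand between -0.133 and 0.133 m and z of brush in the frame of stand between 0.005 and 0.024 m and x of scoop in the frame of stand between -0.115 and 0.115 m and y of scoop in the frame of stand between -0.133 and 0.133 m and z of scoop in the frame of stand between 0.005 and 0.024 m and x of bowl_a in the frame of stand between -0.115 and 0.115 m and y of bowl_a in the frame of stand between -0.133 and 0.133 m and z of bowl_a in the frame of stand between 0.005 and 0.024 m and x of bowl_b in the frame of stand between -0.115 and 0.115 m and y of bowl_b in the frame of stand between -0.133 and 0.133 m and z of bowl_b in the frame of stand between 0.005 and 0.024 m and linear speed of each of rake, brush, scoop, bowl_a, bowl_b below 0.03 m/s and contact force between the fingers and rake below 0.3 N and contact force between the fingers and brush below 0.3 N and contact force between the fingers and scoop below 0.3 N and contact force between the fingers and bowl_a below 0.3 N and contact force between the fingers and bowl_b below 0.3 N), for 0.2 s.
4. the valve is set half open (value of joint valve between 0.685 and 0.885 rad), for 0.3 s.
At the end, for the whole second after the job is handed in: leg within 0.08 rad of its end stop (1.5), T-knob within 0.15 rad of its stop (1.4), valve at 0.785 within 0.1 rad and at rest, and every rake, brush, scoop and bowl present inside the tray on its floor (underside less than 9 mm above it), tilted less than 0.2 rad (all of step 2 and all of step 4 and x of rake in the frame of stand between -0.115 and 0.115 m and y of rake in the frame of stand between -0.133 and 0.133 m and z of rake in the frame of stand between 0.005 and 0.024 m and angle between each of rake, brush, scoop, bowl_a, bowl_b's own z axis and vertical below 0.2 rad and x of brush in the frame of stand between -0.115 and 0.115 m and y of brush in the frame of stand between -0.133 and 0.133 m and z of brush in the frame of stand between 0.005 and 0.024 m and x of scoop in the frame of stand between -0.115 and 0.115 m and y of scoop in the frame of stand between -0.133 and 0.133 m and z of scoop in the frame of stand between 0.005 and 0.024 m and x of bowl_a in the frame of stand between -0.115 and 0.115 m and y of bowl_a in the frame of stand between -0.133 and 0.133 m and z of bowl_a in the frame of stand between 0.005 and 0.024 m and x of bowl_b in the frame of stand between -0.115 and 0.115 m and y of bowl_b in the frame of stand between -0.133 and 0.133 m and z of bowl_b in the frame of stand between 0.005 and 0.024 m and velocity of joint valve between -0.05 and 0.05 rad/s); the robot touches nothing.
It fails at once if the treat tub is moved or tipped (distance of treat_tub from where it was at the start of the episode above 0.025 m or angle between treat_tub's own z axis and vertical above 0.3 rad).
It fails at once if the willow ring is moved or tipped (distance of willow_ring from where it was at the start of the episode above 0.025 m or angle between willow_ring's own z axis and vertical above 0.3 rad).
It fails at once if the flowerpot is moved or tipped (distance of pot from where it was at the start of the episode above 0.025 m or angle between pot's own z axis and vertical above 0.3 rad).
Of rake, brush, scoop, bowl_a, bowl_b only 3 to 5 are there at a start; the rules pass over those that are not, and their reading is None.
At some moment in a run one of rake, brush, scoop, bowl_a, bowl_b may be knocked a few centimetres aside while the robot is not near it.
Once in a run the grip may slacken for a moment while it holds something.
It also fails if it takes over 210 s, if anything falls off the work surface, if the arm or the gripper's body presses on something with over 40 N, if the wrist force passes 120 N, or if a joint passes its speed limit or range.

## Working session

There is one attempt and no reset: what is moved stays moved. The work goes in short steps, Python scripts to look and compute and a tool call to move; the robot and the scene stay as the last step left them, time stands still between calls to the robot, and variables do not carry over. Pictures are saved under pics/ and viewed, at most 14 in all, crops included, and the job is handed in when it is done.

Besides the shell and the picture viewer there is one more tool, called after "Call:" as a command line: name --argument value ..., lists and objects as JSON in quotes. move_arm: Moves the arm, as the interface text tells. Shift numbers are shares of 0.02 m and turn numbers shares of 6 degrees, none past 1 either way. Its arguments: {"type":"object","properties":{"plan":{"type":"array"},"grip_force":{"type":"number"}},"required":["plan"]}

```bash
mkdir -p pics; ls
cat > h.py <<'E'
import numpy as np, cv2
from scipy.spatial.transform import Rotation as R
from workcell import observe, grab_frame, job_done
def shot(n, f=None):
    s=observe(); g=grab_frame(n); g['s']=s
    if f: cv2.imwrite('pics/'+f, g['color'][...,::-1])
    return g
def cam(g):
    if 'tool_from_camera' in g:
        s=g['s']; T=np.eye(4); r=np.array(s['tool_rot'])
        T[:3,:3]=R.from_euler('xyz',r).as_matrix() if r.size==3 else r
        T[:3,3]=s['position']; T=T@g['tool_from_camera']; return T[:3,:3],T[:3,3]
    o=np.array(g['orientation']); M=o if o.shape==(3,3) else R.from_euler('xyz',o).as_matrix()
    return M,np.array(g['position'])
def ray(g,u,v):
    M,p=cam(g); K=np.array(g['intrinsics']); d=M@np.linalg.solve(K,[u,v,1]); return p,d/np.linalg.norm(d)
def onz(g,u,v,z):
    p,d=ray(g,u,v); return p+d*(z-p[2])/d[2]
def proj(g,P):
    M,p=cam(g); q=np.array(g['intrinsics'])@(M.T@(np.array(P)-p)); return q[:2]/q[2]
def tri(*rs):
    A=np.zeros((3,3));b=np.zeros(3)
    for p,d in rs:
        m=np.eye(3)-np.outer(d,d);A+=m;b+=m@p
    return np.linalg.solve(A,b)
E
python3 - <<'E'
from h import *
for n in('scene','side','wrist'):
    g=shot(n,n+'0.png'); print(n,{k:np.round(v,3).tolist() for k,v in g.items() if k not in('color','s')})
print(g['s'])
E
```

```text
pics
scene {'intrinsics': [[527.848, 0.0, 270.502], [0.0, 527.848, 210.398], [0.0, 0.0, 1.0]], 'position': [1.634, 0.305, 1.183], 'orientation': [-2.344, 0.02, 1.854]}
side {'intrinsics': [[515.52, 0.0, 276.677], [0.0, 515.52, 209.629], [0.0, 0.0, 1.0]], 'position': [-0.015, -1.044, 1.055], 'orientation': [-2.27, 0.001, -0.51]}
wrist {'intrinsics': [[312.194, 0.0, 272.614], [0.0, 312.194, 203.934], [0.0, 0.0, 1.0]], 'tool_from_camera': [[0.0, -0.965, -0.262, 0.065], [1.0, -0.0, 0.0, -0.001], [-0.0, -0.262, 0.965, -0.143], [0.0, 0.0, 0.0, 1.0]]}
{'clock': 0.1, 'qpos': array([-1.26423434,  0.52193998, -0.03632034,  1.59992255,  0.02120901,
        1.02107745, -0.1128128 ]), 'qd': array([ 0.00181236,  0.00111842,  0.00028704, -0.00221646,  0.0018188 ,
        0.00277675, -0.00097841]), 'joint_efforts': array([ 3.37602913e-03, -9.28481340e+01,  1.98378101e+00, -3.70531225e+01,
        1.81466038e-02,  5.26993957e-03, -3.00366324e-06]), 'position': array([0.22987757, 0.58088873, 0.23080254]), 'tool_rot': array([-3.14063360e+00,  7.67529725e-05,  2.76480498e+00]), 'force': array([-0.66389791, -0.48071629,  0.16053606]), 'moment': array([-0.03229507,  0.04235027,  0.01033466]), 'finger_force': 0.0, 'grip_width': 0.0851936843856152}
```

View pics/scene0.png

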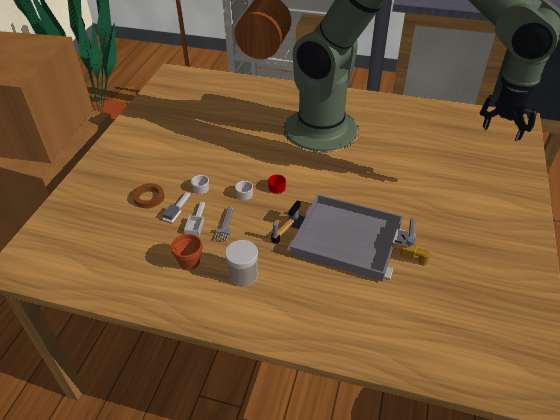

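View pics/side0.png

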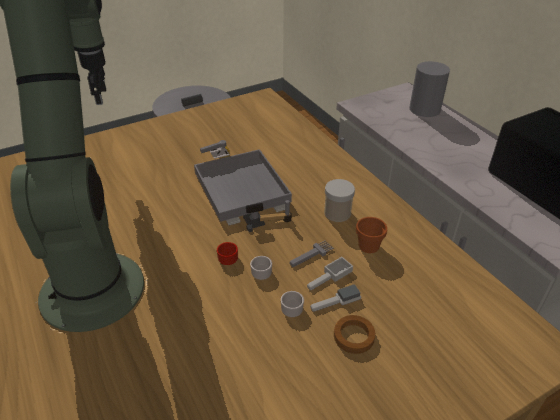

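Scene (560x420): tray at (347,237), leg+knob at (290,222), valve at (410,240). White bowls are at (201,184) and (244,190). Brush (176,208), scoop (195,218) and rake (223,225) are all present. The red bowl at (277,184) is the decoy, with the tub at (242,263), pot (187,250) and ring (149,195). I'll enlarge both views to pick pixels.

Run:
```python
import cv2,numpy as np
a=cv2.imread('pics/scene0.png')[165:290,120:440]; b=cv2.imread('pics/side0.png')[135:355,180:400]
a=cv2.resize(a,None,fx=2.5,fy=2.5,interpolation=cv2.INTER_CUBIC)
cv2.imwrite('pics/cropA.png',a)
b=cv2.resize(b,None,fx=2.7,fy=2.7,interpolation=cv2.INTER_CUBIC)
cv2.imwrite('pics/cropB.png',b);print(a.shape,b.shape)
```

```text
(312, 800, 3) (594, 594, 3)
```

View pics/cropA.png

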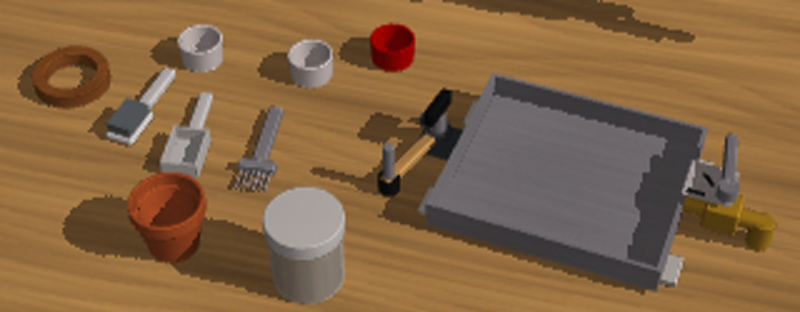

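View pics/cropB.png

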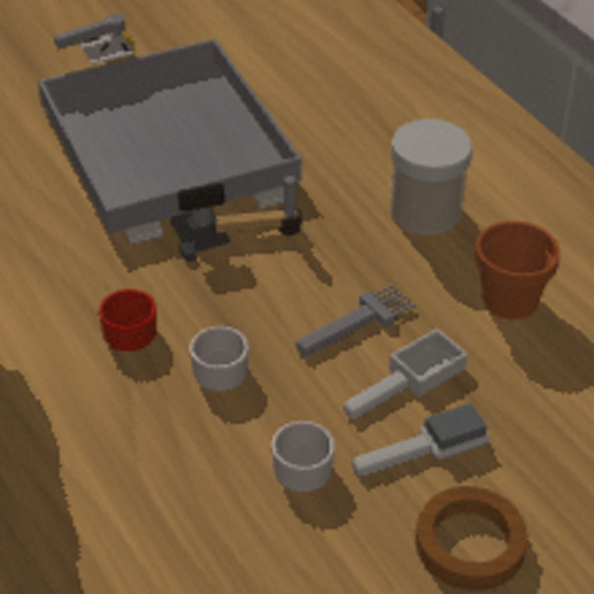

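Crop A: knob bar (437,106), peg top (389,146), valve lever tip (731,137) and axis (727,185), tray corners (495,77), (705,128), (428,205). Crop B shows the same five targets, the tools left to right being rake, scoop and brush. The white bowls are the targets, and the red one at A(392,47) is not. Triangulating.

Run:
```python
from h import *
import pickle
ga=grab_frame('scene');gb=grab_frame('side')
pts=dict(cNR=((495,77),(107,214)),cNL=((705,128),(42,87)),cFL=((658,272),(215,42)),cFR=((428,205),(298,157)),
pegtop=((389,146),(290,180)),knob=((437,106),(201,192)),vtip=((731,137),(60,40)),vax=((727,185),(120,22)),
rakeEnd=((276,110),(302,345)),rakeHead=((258,165),(375,303)),brEnd=((170,73),(358,464)),brHead=((130,118),(456,425)),
scEnd=((206,97),(350,406)),scCup=((187,140),(428,358)),bowl1=((201,38),(303,440)),bowl2=((311,52),(220,347)),red=((392,37),(129,307)),
tub=((305,215),(431,142)),pot=((168,200),(517,248)),ring=((72,74),(470,533)))
for k,(a,b) in pts.items():
    A=(120+a[0]/2.5,165+a[1]/2.5);B=(180+b[0]/2.7,135+b[1]/2.7)
    P=tri(ray(ga,*A),ray(gb,*B)); print(k,np.round(P*1000).astype(int),np.round(proj(ga,P)-A,1),np.round(proj(gb,P)-B,1))
```

```text
cNR [412  81  36] [-0.5  0.4] [-0.6 -0.4]
cNL [441 347  39] [-1.1  1. ] [-1.  -0.8]
cFL [678 323  41] [-0.4  0.3] [-0.3 -0.2]
cFR [649  56  42] [-0.  0.] [-0. -0.]
pegtop [599  -6  73] [-0.6  0.4] [-0.6 -0.3]
knob [509  31  64] [ 0. -0.] [0. 0.]
vtip [484 378  76] [-0.6  0.5] [-0.5 -0.4]
vax [567 379  78] [-1.2  1. ] [-1.  -0.8]
rakeEnd [ 514 -180    9] [-0.3  0.2] [-0.4 -0.2]
rakeHead [ 613 -168   11] [-0.1  0.1] [-0.1 -0. ]
brEnd [ 482 -340    6] [-0.3  0.2] [-0.4 -0.2]
brHead [ 585 -352   17] [-0.8  0.3] [-1.  -0.4]
scEnd [ 514 -276    8] [-0.2  0.1] [-0.2 -0.1]
scCup [ 608 -266   21] [-1.4  0.6] [-1.6 -0.7]
bowl1 [ 438 -310   37] [-0.4  0.2] [-0.5 -0.3]
bowl2 [ 426 -162   35] [-0.8  0.5] [-0.9 -0.5]
red [371 -66  36] [-0.4  0.3] [-0.5 -0.3]
tub [752 -57 103] [-0.7  0.4] [-0.6 -0.3]
pot [ 749 -223   75] [-0.8  0.3] [-0.8 -0.3]
ring [ 525 -461   13] [-0.5  0.2] [-0.7 -0.2]
```

Stand centre is at about (545,202) mm with yaw about -6.1°. The leg is already at about 0.27 rad and the valve at about 0.17. I'll head for the peg first.

Call:
move_arm --plan '[[[-1,-0.73,0,0,0,0,0.2],[-1,-0.73,0,0,0,0,0.2],[-1,-0.73,0,0,0,0,0.2],[-1,-0.73,0,0,0,0,0.2],[-1,-0.73,0,0,0,0,0.2],[-1,-0.73,0,0,0,0,0.2],[-1,-0.73,0,0,0,0,0.2],[-1,-0.73,0,0,0,0,0.2],[-1,-0.73,0,0,0,0,0.2],[-1,-0.73,0,0,0,0,0.2]]]'

```text
clock: 1.25
position: [0.3627, 0.3709, 0.2313]
tool_rot: [3.142, 0.0, 2.765]
force: [0.0, 0.9, 0.5]
grip_width: 0.0517
finger_force: 0.0
```

Call:
move_arm --plan '[[[-1,-0.73,0,0,0,0,0.2],[-1,-0.73,0,0,0,0,0.2],[-1,-0.73,0,0,0,0,0.2],[-1,-0.73,0,0,0,0,0.2],[-1,-0.73,0,0,0,0,0.2],[-1,-0.73,0,0,0,0,0.2],[-1,-0.73,0,0,0,0,0.2],[-1,-0.73,0,0,0,0,0.2],[-1,-0.73,0,0,0,0,0.2],[-1,-0.73,0,0,0,0,0.2]]]'

```text
clock: 2.25
position: [0.4949, 0.1615, 0.2313]
tool_rot: [3.142, 0.0, 2.765]
force: [0.1, -0.0, 0.7]
grip_width: 0.0513
finger_force: 0.0
```

```bash
cat >> h.py <<'E'
def go(x,y,z,yaw=None):
    s=observe(); p=np.array(s['position']); r=s['tool_rot']
    M=R.from_euler('xyz',r).as_matrix(); d=M.T@(np.array([x,y,z])/1000-p)/0.02
    print('shift units',np.round(d,2), '' if yaw is None else 'turn z units %.2f'%(-((yaw-np.degrees(r[2])+180)%360-180)/6))
def st():
    s=observe(); print('t%.1f'%s['clock'],np.round(s['position']*1000,1),np.round(np.degrees(s['tool_rot']),1),'q',np.round(s['qpos'],2),'F',np.round(s['force'],1),'w%.1f'%(s['grip_width']*1000),'ff%.1f'%s['finger_force'])
E
python3 -c "
from h import *
st();go(599,-6,120,174)"
```

```text
t2.2 [494.9 161.5 231.3] [180.    0.  158.4] q [-0.5   0.36  0.09  1.88 -0.04  0.91  0.81] F [ 0.1 -0.   0.7] w51.3 ff0.0
shift units [-7.92 -5.87  5.57] turn z units -2.60
```

Call:
move_arm --plan '[[[-1,-0.74,0,0,0,0,0.2],[-1,-0.74,0,0,0,0,0.2],[-1,-0.74,0,0,0,0,0.2],[-1,-0.74,0,0,0,0,0.2],[-1,-0.74,0,0,0,0,0.2],[-1,-0.74,0,0,0,0,0.2],[-1,-0.73,0,0,0,0,0.2],[-0.92,-0.73,0,0,0,0,0.2],[0,0,1,0,0,-1,0.2],[0,0,1,0,0,-1,0.2]]]'

```text
clock: 3.25
position: [0.5987, -0.0062, 0.1909]
tool_rot: [3.142, 0.001, 2.977]
force: [-0.3, 0.7, -1.0]
grip_width: 0.0513
finger_force: 0.0
```

Call:
move_arm --plan '[[[0,0,0.5,0,0,-0.6,0.2],[0,0,0,0,0,0,0.2],[0,0,0,0,0,0,0.2],[0,0,0,0,0,0,0.2],[0,0,0,0,0,0,0.2],[0,0,0,0,0,0,0.2],[0,0,0,0,0,0,0.2],[0,0,0,0,0,0,0.2],[0,0,0,0,0,0,0.2],[0,0,0,0,0,0,0.2]]]'

```text
clock: 4.25
position: [0.5983, -0.0056, 0.1813]
tool_rot: [-3.142, -0.0, 3.037]
force: [0.3, 0.1, 0.4]
grip_width: 0.0514
finger_force: 0.0
```

```bash
python3 -c "
from h import *
st();go(599,-6,48,174)
g=shot('wrist','w1.png')
import pickle;pickle.dump(g,open('w1.pkl','wb'))
for P in [(599,-6,75),(507,31,72)]: print(proj(g,np.array(P)/1000))"
```

```text
t4.2 [598.3  -5.6 181.3] [-180.   -0.  174.] q [-0.14  0.54  0.07  1.73 -0.04  0.88  1.41] F [0.3 0.1 0.4] w51.4 ff0.0
shift units [-0.04 -0.02  6.67] turn z units 0.00
[273.44939732 202.37581519]
[309.54125302  79.2868476 ]
```

View pics/w1.png

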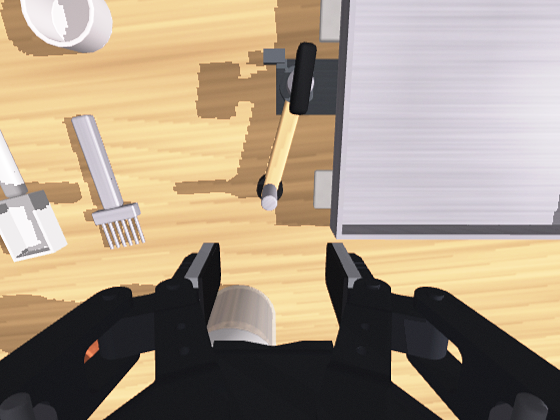

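The wrist view shows the peg top at (269,202), the knob bar centre at (304,79), the tray's far rim corner at (331,238) and the rake at left.

```bash
python3 -c "
from h import *
import pickle
g=pickle.load(open('w1.pkl','rb'))
for u,v,z in [(269,202,75),(304,79,72),(308,46,72),(300,111,72),(331,239,45)]: print(np.round(onz(g,u,v,z/1000)*1000,1))
a=np.array([506.5,30.1]);
for d in range(0,8):
  th=np.radians(-6.1-15-10.1*d); print(d,np.round(a+100*np.array([np.cos(th),np.sin(th)]),1))"
```

```text
[598.3  -9.6  75. ]
[506.4  26.9  72. ]
[484.   31.6  72. ]
[529.1  22.   72. ]
[648.7  44.2  45. ]
0 [599.8  -5.9]
1 [592.  -21.7]
2 [581.6 -35.9]
3 [568.9 -48.1]
4 [554.2 -57.8]
5 [538.1 -64.8]
6 [520.9 -68.9]
7 [503.4 -69.9]
```

Call:
move_arm --plan '[[[-0.05,-0.12,0.67,0,0,0,0.2],[0,0,1,0,0,0,0.2],[0,0,1,0,0,0,0.2],[0,0,1,0,0,0,0.2],[0,0,1,0,0,0,0.2],[0,0,1,0,0,0,0.2],[0,0,1,0,0,0,0.2],[0,0,0,0,0,0,-0.8],[0,0,0,0,0,0,-0.8],[0,0,0,0,0,0,-0.8]]]' --grip_force 40

```text
clock: 5.3
position: [0.5994, -0.0083, 0.0486]
tool_rot: [-3.142, 0.001, 3.037]
force: [-0.0, -0.1, -5.4]
grip_width: 0.0127
finger_force: 38.9
```

```bash
python3 -c "
from h import *
st()"
```

```text
t5.3 [599.4  -8.3  48.6] [-180.    0.  174.] q [-0.12  0.72  0.05  1.8  -0.05  0.62  1.43] F [-0.  -0.1 -5.4] w12.7 ff38.9
```

Call:
move_arm --plan '[[[0.12,-0.33,0,0,0,0,-0.8],[0.12,-0.33,0,0,0,0,-0.8],[0.165,-0.31,0,0,0,0,-0.8],[0.165,-0.31,0,0,0,0,-0.8],[0.205,-0.28,0,0,0,0,-0.8],[0.205,-0.28,0,0,0,0,-0.8],[0.245,-0.25,0,0,0,0,-0.8],[0.245,-0.25,0,0,0,0,-0.8],[0.275,-0.215,0,0,0,0,-0.8],[0.275,-0.215,0,0,0,0,-0.8]]]'

```text
clock: 6.3
position: [0.5533, -0.059, 0.0486]
tool_rot: [3.141, 0.001, 3.037]
force: [3.1, 7.1, 5.0]
grip_width: 0.0127
finger_force: 40.6
```

Call:
move_arm --plan '[[[0.305,-0.175,0,0,0,0,-0.8],[0.305,-0.175,0,0,0,0,-0.8],[0.325,-0.13,0,0,0,0,-0.8],[0.325,-0.13,0,0,0,0,-0.8],[0.34,-0.085,0,0,0,0,-0.8],[0.34,-0.085,0,0,0,0,-0.8],[0.35,-0.035,0,0,0,0,-0.8],[0.35,-0.035,0,0,0,0,-0.8],[0,0,0,0,0,0,-0.8],[0,0,0,0,0,0,-0.8]]]'

```text
clock: 7.3
position: [0.498, -0.072, 0.0484]
tool_rot: [-3.14, -0.0, 3.036]
force: [-2.6, -7.0, 14.0]
grip_width: 0.0125
finger_force: 41.5
```

```bash
python3 -c "
from h import *
st();go(502,-70,48)"
```

```text
t7.3 [498.  -72.   48.4] [-179.9   -0.   173.9] q [ 0.    0.62  0.03  2.05 -0.04  0.47  1.52] F [-2.6 -7.  14. ] w12.5 ff41.5
shift units [-0.19  0.12  0.02]
```

Call:
move_arm --plan '[[[0.2,0,0,0,0,0,-0.8],[0.2,0,0,0,0,0,-0.8],[0,0,0,0,0,0,-0.8],[0,0,0,0,0,0,-0.8],[0,0,0,0,0,0,-0.8],[0,0,0,0,0,0,-0.8],[0,0,0,0,0,0,-0.8],[0,0,0,0,0,0,-0.8],[0,0,0,0,0,0,-0.8],[0,0,0,0,0,0,-0.8]]]'

```text
clock: 8.3
position: [0.494, -0.0717, 0.0488]
tool_rot: [-3.14, 0.007, 3.036]
force: [19.2, -11.8, -6.2]
grip_width: 0.0126
finger_force: 40.1
```

```bash
python3 -c "
from h import *
st();g=shot('scene','s2.png');import cv2
cv2.imwrite('pics/s2c.png',cv2.resize(g['color'][165:290,120:440,::-1],None,fx=2.5,fy=2.5,interpolation=2))"
```

```text
t8.3 [494.  -71.7  48.8] [-179.9    0.4  173.9] q [ 0.    0.62  0.03  2.07 -0.04  0.45  1.52] F [ 19.2 -11.8  -6.2] w12.6 ff40.1
```

View pics/s2c.png

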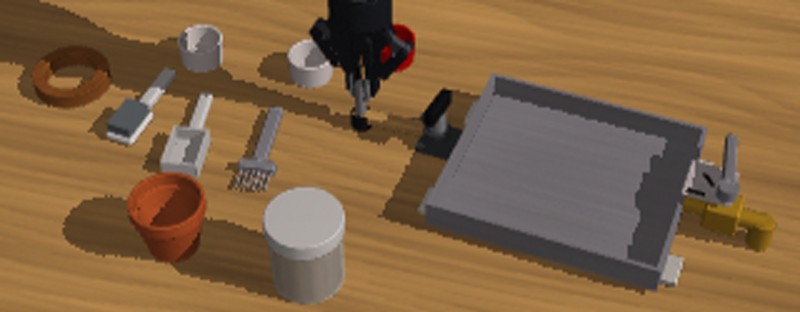

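The leg is at its stop, pressing with 19 N. Release, and go to the knob.

Call:
move_arm --plan '[[[-0.15,0,0,0,0,0,-0.15],[0,0,0,0,0,0,-0.15],[0,0,0,0,0,0,-0.15],[0,0,-1,0,0,0,-0.15],[0,0,-1,0,0,0,-0.15],[0,0,-1,0,0,0,-0.15],[0,1,0,0,0,0,-0.15],[0,1,0,0,0,0,-0.15],[0,1,0,0,0,0,-0.15],[0,1,0,0,0,0,-0.15]]]'

```text
clock: 9.35
position: [0.5016, 0.0104, 0.1078]
tool_rot: [-3.141, -0.001, 3.037]
force: [0.3, 0.5, -0.7]
grip_width: 0.0366
finger_force: 0.0
```

Call:
move_arm --plan '[[[0,1,0,0,0,0,-0.15],[0,0,0,0,0,1,-0.15],[0,0,0,0,0,0,-0.15],[0,0,0,0,0,0,-0.15],[0,0,0,0,0,0,-0.15],[0,0,0,0,0,0,-0.15],[0,0,0,0,0,0,-0.15],[0,0,0,0,0,0,-0.15],[0,0,0,0,0,0,-0.15],[0,0,0,0,0,0,-0.15]]]'

```text
clock: 10.35
position: [0.5043, 0.0296, 0.1079]
tool_rot: [-3.142, -0.0, 2.932]
force: [-0.1, -0.1, -0.1]
grip_width: 0.0366
finger_force: 0.0
```

```bash
python3 -c "
from h import *
st();go(507,28.5,50,168)
g=shot('wrist','w2.png')
m=(g['color'].max(2)<45).astype('uint8');import cv2
n,l,s,c=cv2.connectedComponentsWithStats(m)
print([(s[i].tolist(),np.round(c[i],0).tolist()) for i in range(1,n) if s[i][4]>200])
print(proj(g,[.507,.0285,.072]),proj(g,[.503,-.070,.075]))"
```

```text
t10.3 [504.3  29.6 107.9] [-180.   -0.  168.] q [-0.23  0.52  0.07  2.02 -0.06  0.6   1.25] F [-0.1 -0.1 -0.1] w36.6 ff0.0
shift units [-0.15 -0.02  2.89] turn z units 0.00
[([259, 186, 23, 85, 1773], [269.0, 228.0]), ([126, 211, 38, 22, 289], [145.0, 218.0]), ([0, 242, 560, 178, 53849], [275.0, 358.0])]
[273.3876826  235.33282917] [115.14165398 262.38548689]
```

View pics/w2.png

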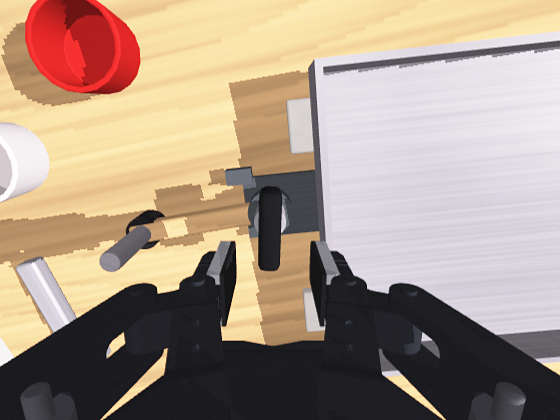

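Call:
move_arm --plan '[[[0,0.05,0.9,0,0,0,-0.15],[0,0,1,0,0,0,-0.15],[0,0,1,0,0,0,-0.15],[0,0,0,0,0,0,-0.8],[0,0,0,0,0,0,-0.8],[0,0,0,0,0,0,-0.8],[0,0,0,0,0,0,-0.8],[0,0,0,0,0,0,-0.8],[0,0,0,0,0,0,-0.8],[0,0,0,0,0,0,-0.8]]]' --grip_force 60

```text
clock: 11.4
position: [0.503, 0.0282, 0.0496]
tool_rot: [-3.138, -0.003, 2.93]
force: [-0.3, -14.0, -29.8]
grip_width: 0.0129
finger_force: 59.1
```

Call:
move_arm --plan '[[[0,0,0,0,0,0.9,-0.8],[0,0,0,0,0,0.9,-0.8],[0,0,0,0,0,0.9,-0.8],[0,0,0,0,0,0.9,-0.8],[0,0,0,0,0,0.9,-0.8],[0,0,0,0,0,0.9,-0.8],[0,0,0,0,0,0.9,-0.8],[0,0,0,0,0,0.9,-0.8],[0,0,0,0,0,0.9,-0.8],[0,0,0,0,0,0.9,-0.8]]]'

```text
clock: 12.4
position: [0.5043, 0.0297, 0.0496]
tool_rot: [-3.141, 0.001, 1.985]
force: [8.6, -8.0, -41.1]
grip_width: 0.0129
finger_force: 58.4
```

```bash
python3 -c "
from h import *
st();print(observe()['moment'])"
```

```text
t12.4 [504.3  29.7  49.6] [-180.     0.   113.8] q [-0.4   0.65  0.3   2.05 -0.39  0.49  0.61] F [  8.6  -8.  -41.1] w12.9 ff58.4
[-1.45088017 -1.86736674  0.08199352]
```

Call:
move_arm --plan '[[[0,0,0,0,0,0.8,-0.8],[0,0,0,0,0,0.8,-0.8],[0,0,0,0,0,0.8,-0.8],[0,0,0,0,0,0.8,-0.8],[0,0,0,0,0,0.4,-0.8],[0,0,0,0,0,0.4,-0.8],[0,0,0,0,0,0,-0.8],[0,0,0,0,0,0,-0.8],[0,0,0,0,0,0,-0.8],[0,0,0,0,0,0,-0.8]]]'

```text
clock: 13.4
position: [0.505, 0.03, 0.0498]
tool_rot: [3.141, 0.001, 1.573]
force: [10.3, -9.1, -38.5]
grip_width: 0.0126
finger_force: 74.8
```

```bash
python3 -c "
from h import *
st();print(observe()['moment'])"
```

```text
t13.4 [505.   30.   49.8] [1.799e+02 1.000e-01 9.010e+01] q [-0.48  0.67  0.41  2.06 -0.53  0.51  0.32] F [ 10.3  -9.1 -38.5] w12.6 ff74.8
[-1.76091259 -2.1956614   1.68255889]
```

The knob is at its stop (moment up to 1.7 N m). Release, rise and go look over the tools.

Call:
move_arm --plan '[[[0,0,0,0,0,-0.6,-0.8],[0,0,0,0,0,0,-0.15],[0,0,0,0,0,0,-0.15],[0,0,0,0,0,0,-0.15],[0,0,-1,0,0,0,-0.15],[0,0,-1,0,0,0,-0.15],[0,0,-1,0,0,-1,-0.15],[0,0,-1,0,0,-1,-0.15],[0,0,-1,0,0,-1,-0.15],[0,0,-1,0,0,-1,-0.15]]]'

```text
clock: 14.4
position: [0.5044, 0.0307, 0.1713]
tool_rot: [3.141, -0.0, 2.057]
force: [-0.5, 0.5, 0.6]
grip_width: 0.0364
finger_force: 0.0
```

Call:
move_arm --plan '[[[0,0,-1,0,0,-1,0],[0,0,-1,0,0,-1,0],[0,0,-1,0,0,-1,0],[0,0,-1,0,0,-1,0],[0,0,-1,0,0,-1,0],[0,0,0,0,0,-1,0],[0,0,0,0,0,-1,0],[0,0,0,0,0,-1,0],[0,0,0,0,0,-1,0],[0,0,0,0,0,-1,0]]]'

```text
clock: 15.4
position: [0.5043, 0.0307, 0.2704]
tool_rot: [3.141, 0.0, 3.104]
force: [0.1, 1.6, -0.3]
grip_width: 0.0427
finger_force: 0.0
```

```bash
python3 -c "
from h import *
st();go(560,-240,280,180)"
```

```text
t15.4 [504.3  30.7 270.4] [180.    0.  177.8] q [-0.38  0.29  0.25  1.87 -0.09  0.99  1.44] F [ 0.1  1.6 -0.3] w42.7 ff0.0
shift units [ -3.3  -13.42  -0.48] turn z units -0.36
```

Call:
move_arm --plan '[[[-0.25,-1,0,0,0,0,0],[-0.25,-1,0,0,0,0,0],[-0.25,-1,0,0,0,0,0],[-0.25,-1,0,0,0,0,0],[-0.25,-1,0,0,0,0,0],[-0.25,-1,0,0,0,0,0],[-0.25,-1,0,0,0,0,0],[-0.25,-1,0,0,0,0,0],[-0.25,-1,0,0,0,0,0],[-0.25,-1,0,0,0,0,0]]]'

```text
clock: 16.4
position: [0.5461, -0.172, 0.2704]
tool_rot: [3.141, 0.0, 3.099]
force: [0.1, -0.7, -0.0]
grip_width: 0.0426
finger_force: 0.0
```

Call:
move_arm --plan '[[[-0.25,-1,0,0,0,0,0],[-0.25,-1,0,0,0,0,0],[-0.25,-1,0,0,0,0,0],[-0.05,-0.42,0,0,0,0,0],[0,0,0,0,0,0,0],[0,0,0,0,0,0,0],[0,0,0,0,0,0,0],[0,0,0,0,0,0,0],[0,0,0,0,0,0,0],[0,0,0,0,0,0,0]]]'

```text
clock: 17.4
position: [0.5593, -0.24, 0.27]
tool_rot: [3.142, 0.0, 3.1]
force: [-0.4, 0.3, -1.0]
grip_width: 0.0429
finger_force: 0.0
```

```bash
python3 -c "
from h import *
st()
import pickle
pickle.dump(shot('wrist','w3.png'),open('w3.pkl','wb'))"
```

```text
t17.4 [ 559.3 -240.   270. ] [180.    0.  177.6] q [ 0.08  0.48  0.33  1.61 -0.17  1.08  1.99] F [-0.4  0.3 -1. ] w42.9 ff0.0
```

View pics/w3.png

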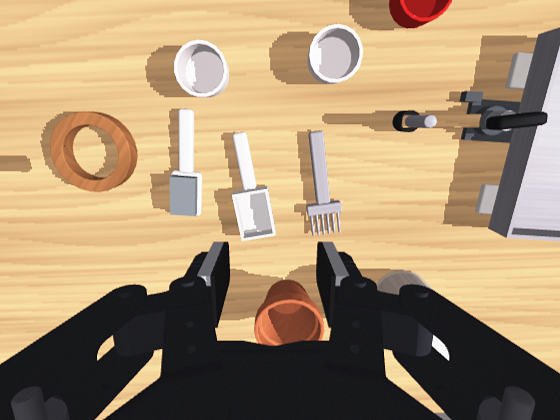

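This clear overhead shows the leg out along -y and the knob bar across at (515,120). Rake runs (316,131)–(323,207), scoop (239,133)–(246,190), brush (186,110)–(187,173). The bowls are at (201,68) and (335,52), and the red one at (418,5) is left alone.

```bash
python3 -c "
from h import *
import pickle
g=pickle.load(open('w3.pkl','rb'))
L=lambda u,v,z:onz(g,u,v,z/1000)[:2]*1000
for n,a,b,z,lb,gx in [('rake',(316.5,131),(322.5,204),13,95,0),('scoop',(239.5,133),(247,190),13,75,-12),('brush',(186.5,110),(187,173),13,78,-10)]:
  A=L(*a,z);B=L(*b,z);d=B-A;ln=np.hypot(*d);d/=ln;print(n,A.round(),B.round(),'len %.0f exp %d'%(ln,lb),'ang %.1f'%np.degrees(np.arctan2(d[1],d[0])),'grip',(A+d*(70+gx)).round(1),'orig',(A+d*70).round(1))
for n,u,v,z in [('b1',201,68,36),('b2',335,52,36),('knob',517,121,72),('k1',486,125,72),('k2',546,118,72),('peg',430,121,75)]: print(n,L(u,v,z).round(1))"
```

```text
rake [ 510. -184.] [ 605. -177.] len 95 exp 95 ang 4.5 grip [ 579.9 -178.6] orig [ 579.9 -178.6]
scoop [ 509. -280.] [ 582. -276.] len 73 exp 75 ang 3.7 grip [ 566.4 -276.5] orig [ 578.4 -275.8]
brush [ 478. -343.] [ 556. -352.] len 78 exp 78 ang -6.0 grip [ 538.1 -349.7] orig [ 548.  -350.7]
b1 [ 435.1 -316. ]
b2 [ 424.9 -166.5]
knob [506.2  19.3]
k1 [508.9 -12.9]
k2 [504.3  49.3]
peg [502.3 -73.9]
```

Call:
move_arm --plan '[[[0,0,1,0,0,-1,0],[0,0,1,0,0,-0.3,0],[-0.35,0.78,1,0,0,0,0],[-0.35,0.78,1,0,0,0,0],[-0.35,0.78,1,0,0,0,0],[-0.35,0.78,1,0,0,0,0],[0,0,1,0,0,0,0],[0,0,1,0,0,0,0],[0,0,1,0,0,0,0],[0,0,0,0,0,0,0]]]'

```text
clock: 18.45
position: [0.5799, -0.1751, 0.0877]
tool_rot: [3.141, -0.004, -3.047]
force: [-0.5, 0.1, -0.6]
grip_width: 0.0424
finger_force: 0.0
```

```bash
python3 -c "
from h import *
st();go(581.5,-175.5,4,185.5)
import pickle
g=shot('wrist','w4.png');import cv2
cv2.imwrite('pics/w4.png',g['color'][100:,100:460,::-1])"
```

```text
t18.4 [ 579.9 -175.1   87.7] [ 179.9   -0.2 -174.6] q [ 0.05  0.69  0.22  1.77 -0.21  0.71  2.05] F [-0.5  0.1 -0.6] w42.4 ff0.0
shift units [-0.09 -0.03  4.19] turn z units -0.01
```

View pics/w4.png

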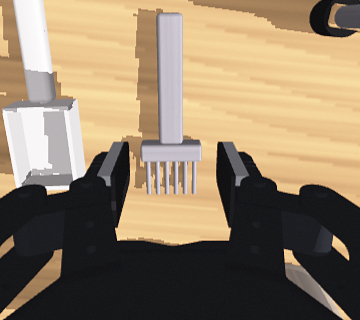

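Call:
move_arm --plan '[[[-0.09,0,1,0,0,0,0],[0,0,1,0,0,0,0],[0,0,1,0,0,0,0],[0,0,0.6,0,0,0,0],[0,0,0.6,0,0,0,0],[0,0,0,0,0,0,-0.9],[0,0,0,0,0,0,-0.9],[0,0,0,0,0,0,-0.9],[0,0,0,0,0,0,-0.9],[0,0,0,0,0,0,-0.9]]]' --grip_force 60

```text
clock: 19.5
position: [0.5834, -0.1755, 0.0065]
tool_rot: [-3.141, 0.001, -3.047]
force: [-0.7, -0.8, 5.8]
grip_width: 0.0158
finger_force: 59.5
```

Call:
move_arm --plan '[[[0,0,-0.5,0,0,0,-0.9],[0,0,-0.8,0,0,0,-0.9],[0,0,-1,0,0,0,-0.9],[0,0,-1,0,0,0,-0.9],[0,0,-1,0,0,0,-0.9],[0,0,-1,0,0,0,-0.9],[0,0,-1,0,0,0,-0.9],[0,0,0,0,0,1,-0.9],[0,0,0,0,0,0.9,-0.9],[0,0,0,0,0,0,-0.9]]]'

```text
clock: 20.5
position: [0.5832, -0.1753, 0.1332]
tool_rot: [-3.141, 0.001, 3.035]
force: [-1.3, 0.0, -1.1]
grip_width: 0.0158
finger_force: 58.7
```

```bash
python3 -c "
from h import *
st();go(535,105.5,130,174)"
```

```text
t20.5 [ 583.2 -175.3  133.2] [-1.800e+02  1.000e-01  1.739e+02] q [-0.01  0.63  0.3   1.74 -0.24  0.8   1.87] F [-1.3  0.  -1.1] w15.8 ff58.7
shift units [ 3.88 13.7   0.16] turn z units -0.01
```

Call:
move_arm --plan '[[[0.28,1,0,0,0,0,-0.9],[0.28,1,0,0,0,0,-0.9],[0.28,1,0,0,0,0,-0.9],[0.28,1,0,0,0,0,-0.9],[0.28,1,0,0,0,0,-0.9],[0.28,1,0,0,0,0,-0.9],[0.28,1,0,0,0,0,-0.9],[0.28,1,0,0,0,0,-0.9],[0.28,1,0,0,0,0,-0.9],[0.28,1,0,0,0,0,-0.9]]]'

```text
clock: 21.5
position: [0.548, 0.0302, 0.1326]
tool_rot: [3.141, 0.0, 3.04]
force: [-0.3, 0.0, -1.9]
grip_width: 0.0159
finger_force: 58.7
```

Call:
move_arm --plan '[[[0.28,1,0,0,0,0,-0.9],[0.28,1,0,0,0,0,-0.9],[0.28,1,0,0,0,0,-0.9],[0.24,0.7,0,0,0,0,-0.9],[0,0,0,0,0,0,-0.9],[0,0,0,0,0,0,-0.9],[0,0,0,0,0,0,-0.9],[0,0,0,0,0,0,-0.9],[0,0,0,0,0,0,-0.9],[0,0,0,0,0,0,-0.9]]]'

```text
clock: 22.5
position: [0.5345, 0.1049, 0.1319]
tool_rot: [-3.141, -0.0, 3.037]
force: [0.0, -0.2, -0.8]
grip_width: 0.016
finger_force: 58.8
```

```bash
python3 -c "
from h import *
st();go(535,105.5,21,174)
g=shot('wrist','w5.png')"
```

```text
t22.5 [534.5 104.9 131.9] [-180.   -0.  174.] q [-0.53  0.55  0.31  1.91 -0.25  0.71  1.39] F [ 0.  -0.2 -0.8] w16.0 ff58.8
shift units [-0.02  0.03  5.54] turn z units -0.00
```

View pics/w5.png

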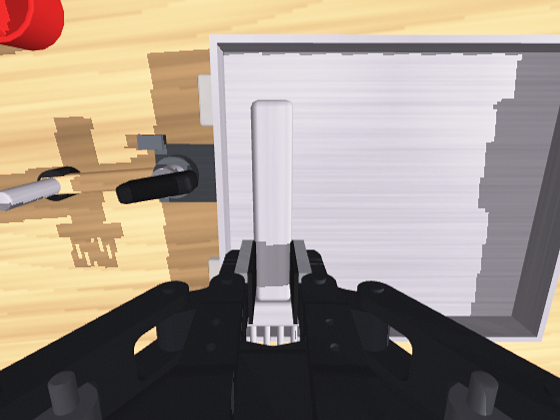

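Rake held well. I'll shift 12 mm away from the wall, then lower and release.

Call:
move_arm --plan '[[[0,0.6,0.5,0,0,0,-0.9],[0,0,1,0,0,0,-0.9],[0,0,1,0,0,0,-0.9],[0,0,1,0,0,0,-0.9],[0,0,0.8,0,0,0,-0.9],[0,0,0.5,0,0,0,-0.9],[0,0,0.4,0,0,0,-0.9],[0,0,0.2,0,0,0,-0.9],[0,0,0,0,0,0,-0.9],[0,0,0,0,0,0,-0.9]]]'

```text
clock: 23.55
position: [0.536, 0.1173, 0.0243]
tool_rot: [3.141, 0.001, 3.037]
force: [1.2, -0.0, -1.0]
grip_width: 0.0165
finger_force: 58.8
```

```bash
python3 -c "
from h import *
st()"
```

```text
t23.6 [536.  117.3  24.3] [180.   0. 174.] q [-0.48  0.73  0.23  1.94 -0.32  0.5   1.43] F [ 1.2 -0.  -1. ] w16.5 ff58.8
```

Call:
move_arm --plan '[[[0,0,0.14,0,0,0,-0.9],[0,0,0,0,0,0,-0.3],[0,0,0,0,0,0,-0.3],[0,0,0,0,0,0,-0.3],[0,0,-0.5,0,0,0,-0.3],[0,0,-1,0,0,0,-0.3],[0,0,-1,0,0,0,-0.3],[0,0,-1,0,0,0,-0.3],[0,0,-1,0,0,0,0],[0,0,-1,0,0,0,0]]]'

```text
clock: 24.55
position: [0.5357, 0.1171, 0.1328]
tool_rot: [3.141, 0.0, 3.037]
force: [-0.4, 0.2, -0.4]
grip_width: 0.0427
finger_force: 0.0
```

Call:
move_arm --plan '[[[-0.18,-0.97,0,0,0,0,0],[-0.18,-0.97,0,0,0,0,0],[-0.18,-0.97,0,0,0,0,0],[-0.18,-0.97,0,0,0,0,0],[-0.18,-0.97,0,0,0,0,0],[-0.18,-0.97,0,0,0,0,0],[-0.18,-0.97,0,0,0,0,0],[-0.18,-0.97,0,0,0,0,0],[-0.18,-0.97,0,0,0,0,0],[-0.18,-0.97,0,0,0,0,0]]]'

```text
clock: 25.55
position: [0.5513, -0.0804, 0.1319]
tool_rot: [3.142, 0.0, 3.037]
force: [0.2, -0.1, -0.1]
grip_width: 0.0423
finger_force: 0.0
```

Call:
move_arm --plan '[[[-0.18,-0.97,0,0,0,0,0],[-0.18,-0.97,0,0,0,0,0],[-0.18,-0.97,0,0,0,0,0],[-0.18,-0.97,0,0,0,0,0],[-0.18,-0.97,0,0,0,0,0],[-0.18,-0.97,0,0,0,0,0],[-0.18,-0.97,0,0,0,0,0],[0,0,0,0,0,-1,0],[0,0,0,0,0,-0.8,0],[0,0,0,0,0,0,0]]]'

```text
clock: 26.55
position: [0.5621, -0.2175, 0.1319]
tool_rot: [-3.142, 0.001, -3.057]
force: [0.1, -0.0, -0.0]
grip_width: 0.0425
finger_force: 0.0
```

```bash
cat >> h.py <<'E'
def handle(g,z=.013):
    # white/grey bits seen above the gripper: min-area boxes and centres on plane z
    hsv=cv2.cvtColor(g['color'],cv2.COLOR_RGB2HSV); m=((hsv[...,1]<50)&(hsv[...,2]>120)).astype('uint8')*255
    m=cv2.morphologyEx(m,cv2.MORPH_OPEN,np.ones((3,3)))
    for c in cv2.findContours(m,0,2)[0]:
        if cv2.contourArea(c)>250:
            b=cv2.boxPoints(cv2.minAreaRect(c)); print(int(cv2.contourArea(c)),b.round().astype(int).tolist(),[(onz(g,*q,z)[:2]*1000).round().tolist() for q in b])
E
python3 -c "
from h import *
st();go(568,-273.5,4,184.8)
g=shot('wrist','w6.png');handle(g)"
```

```text
t26.6 [ 562.1 -217.5  131.9] [-180.     0.  -175.1] q [ 0.1   0.62  0.25  1.76 -0.2   0.79  2.1 ] F [ 0.1 -0.  -0. ] w42.5 ff0.0
shift units [-0.05 -2.81  6.39] turn z units 0.01
691 [[530, 283], [549, 243], [568, 252], [549, 292]] [[624.0, 28.0], [583.0, 33.0], [589.0, 52.0], [631.0, 48.0]]
299 [[499, 139], [518, 139], [518, 159], [499, 159]] [[497.0, -37.0], [495.0, -22.0], [511.0, -17.0], [513.0, -33.0]]
4283 [[173, 129], [231, 124], [243, 284], [186, 289]] [[511.0, -304.0], [503.0, -258.0], [647.0, -239.0], [656.0, -292.0]]
5471 [[80, 240], [95, 77], [150, 82], [135, 245]] [[615.0, -387.0], [477.0, -365.0], [477.0, -323.0], [616.0, -338.0]]
4149 [[323, 0], [409, 0], [409, 69], [323, 69]] [[409.0, -194.0], [404.0, -131.0], [450.0, -122.0], [456.0, -188.0]]
5143 [[101, 0], [196, 0], [196, 66], [101, 66]] [[423.0, -358.0], [417.0, -288.0], [462.0, -287.0], [468.0, -360.0]]
```

Call:
move_arm --plan '[[[0,-0.95,0,0,0,0,0],[0,-0.95,0,0,0,0,0],[-0.05,-0.9,0.4,0,0,0,0],[0,0,1,0,0,-0.1,0],[0,0,1,0,0,0,0],[0,0,1,0,0,0,0],[0,0,1,0,0,0,0],[0,0,1,0,0,0,0],[0,0,0.6,0,0,0,0],[0,0,0.3,0,0,0,0]]]'

```text
clock: 27.6
position: [0.5675, -0.2727, 0.0044]
tool_rot: [3.141, -0.001, -3.048]
force: [-0.1, -0.3, -0.5]
grip_width: 0.0427
finger_force: 0.0
```

Call:
move_arm --plan '[[[0,0,0,0,0,0,-0.9],[0,0,0,0,0,0,-0.9],[0,0,0,0,0,0,-0.9],[0,0,0,0,0,0,-0.9],[0,0,0,0,0,0,-0.9],[0,0,-0.5,0,0,0,-0.9],[0,0,-1,0,0,0,-0.9],[0,0,-1,0,0,0,-0.9],[0,0,-1,0,0,0,-0.9],[0,0,-1,0,0,0,-0.9]]]'

```text
clock: 28.6
position: [0.5678, -0.273, 0.0968]
tool_rot: [-3.141, 0.0, -3.047]
force: [0.9, 0.2, -0.0]
grip_width: 0.0159
finger_force: 58.3
```

```bash
python3 -c "
from h import *
st();g=shot('wrist','w7.png');handle(g)"
```

```text
t28.6 [ 567.8 -273.    96.8] [-180.     0.  -174.6] q [ 0.2   0.7   0.23  1.7  -0.21  0.76  2.2 ] F [ 0.9  0.2 -0. ] w15.9 ff58.3
8007 [[246, 130], [299, 130], [299, 345], [246, 345]] [[512.0, -298.0], [508.0, -261.0], [686.0, -240.0], [691.0, -285.0]]
4046 [[141, 255], [143, 70], [195, 70], [193, 255]] [[615.0, -373.0], [479.0, -370.0], [476.0, -335.0], [611.0, -333.0]]
4075 [[432, 0], [534, 0], [534, 58], [432, 58]] [[420.0, -186.0], [414.0, -121.0], [447.0, -110.0], [453.0, -178.0]]
4205 [[169, 0], [270, 0], [270, 56], [169, 56]] [[436.0, -353.0], [430.0, -289.0], [462.0, -286.0], [469.0, -353.0]]
```

Call:
move_arm --plan '[[[0,0,-0.9,0,0,1,-0.9],[0,0,-0.9,0,0,0.9,-0.9],[0.17,1,0,0,0,0,-0.9],[0.17,1,0,0,0,0,-0.9],[0.17,1,0,0,0,0,-0.9],[0.17,1,0,0,0,0,-0.9],[0.17,1,0,0,0,0,-0.9],[0.17,1,0,0,0,0,-0.9],[0.17,1,0,0,0,0,-0.9],[0.17,1,0,0,0,0,-0.9]]]'

```text
clock: 29.65
position: [0.5574, -0.1102, 0.1318]
tool_rot: [3.141, 0.001, 3.037]
force: [0.3, 0.4, -0.1]
grip_width: 0.0159
finger_force: 58.3
```

Call:
move_arm --plan '[[[0.17,1,0,0,0,0,-0.9],[0.17,1,0,0,0,0,-0.9],[0.17,1,0,0,0,0,-0.9],[0.17,1,0,0,0,0,-0.9],[0.17,1,0,0,0,0,-0.9],[0.17,1,0,0,0,0,-0.9],[0.17,1,0,0,0,0,-0.9],[0.17,1,0,0,0,0,-0.9],[0.17,1,0,0,0,0,-0.9],[0.17,1,0,0,0,0,-0.9]]]'

```text
clock: 30.65
position: [0.5445, 0.0923, 0.1318]
tool_rot: [3.141, 0.0, 3.037]
force: [0.2, -0.4, -0.3]
grip_width: 0.0161
finger_force: 58.3
```

Call:
move_arm --plan '[[[0.17,1,0,0,0,0,-0.9],[0.17,1,0,0,0,0,-0.9],[0.17,1,0,0,0,0,-0.9],[0.17,1,0,0,0,0,-0.9],[0.17,1,0,0,0,0,-0.9],[0.17,1,0,0,0,0,-0.9],[0,0,0,0,0,0,-0.9],[0,0,0,0,0,0,-0.9],[0,0,0,0,0,0,-0.9],[0,0,0,0,0,0,-0.9]]]'

```text
clock: 31.65
position: [0.537, 0.2121, 0.1313]
tool_rot: [-3.141, 0.0, 3.036]
force: [-1.2, 0.2, -1.0]
grip_width: 0.016
finger_force: 58.3
```

```bash
python3 -c "
from h import *
st();go(535.5,226,20,174)
g=shot('wrist','w8.png')"
```

```text
t31.6 [537.  212.1 131.3] [-180.     0.   173.9] q [-0.7   0.6   0.32  1.83 -0.26  0.76  1.22] F [-1.2  0.2 -1. ] w16.0 ff58.3
shift units [0.15 0.68 5.57] turn z units -0.01
```

View pics/w8.png

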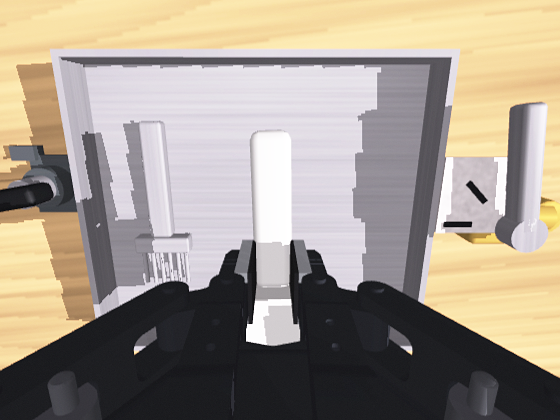

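Call:
move_arm --plan '[[[0.15,0.7,0.5,0,0,0,-0.9],[0,0,1,0,0,0,-0.9],[0,0,1,0,0,0,-0.9],[0,0,1,0,0,0,-0.9],[0,0,0.8,0,0,0,-0.9],[0,0,0.5,0,0,0,-0.9],[0,0,0.4,0,0,0,-0.9],[0,0,0.3,0,0,0,-0.9],[0,0,0.1,0,0,0,-0.9],[0,0,0,0,0,0,-0.9]]]'

```text
clock: 32.7
position: [0.5358, 0.2275, 0.0203]
tool_rot: [3.14, 0.001, 3.037]
force: [-5.0, -1.5, 17.2]
grip_width: 0.016
finger_force: 62.8
```

```bash
python3 -c "
from h import *
st()"
```

```text
t32.7 [535.8 227.5  20.3] [1.799e+02 1.000e-01 1.740e+02] q [-0.67  0.77  0.24  1.86 -0.33  0.55  1.25] F [-5.  -1.5 17.2] w16.0 ff62.8
```

Call:
move_arm --plan '[[[0,0,0,0,0,0,-0.3],[0,0,0,0,0,0,-0.3],[0,0,0,0,0,0,-0.3],[0,0,-0.5,0,0,0,-0.3],[0,0,-1,0,0,0,-0.3],[0,0,-1,0,0,0,-0.3],[0,0,-1,0,0,0,-0.3],[0,0,-1,0,0,0,0],[0,0,-1,0,0,0,0],[-0.11,-1,0,0,0,0,0]]]'

```text
clock: 33.7
position: [0.5363, 0.2097, 0.132]
tool_rot: [3.138, 0.003, 3.04]
force: [0.4, -0.3, -0.6]
grip_width: 0.0431
finger_force: 0.0
```

Call:
move_arm --plan '[[[-0.11,-1,0,0,0,0,0],[-0.11,-1,0,0,0,0,0],[-0.11,-1,0,0,0,0,0],[-0.11,-1,0,0,0,0,0],[-0.11,-1,0,0,0,0,0],[-0.11,-1,0,0,0,0,0],[-0.11,-1,0,0,0,0,0],[-0.11,-1,0,0,0,0,0],[-0.11,-1,0,0,0,0,0],[-0.11,-1,0,0,0,0,0]]]'

```text
clock: 34.7
position: [0.5364, 0.005, 0.1298]
tool_rot: [3.141, 0.0, 3.037]
force: [-0.2, 0.2, -0.1]
grip_width: 0.0421
finger_force: 0.0
```

Call:
move_arm --plan '[[[-0.11,-1,0,0,0,0,0],[-0.11,-1,0,0,0,0,0],[-0.11,-1,0,0,0,0,0],[-0.11,-1,0,0,0,0,0],[-0.11,-1,0,0,0,0,0],[-0.11,-1,0,0,0,0,0],[-0.11,-1,0,0,0,0,0],[-0.11,-1,0,0,0,0,0],[-0.11,-1,0,0,0,0,0],[-0.11,-1,0,0,0,0,0]]]'

```text
clock: 35.7
position: [0.5373, -0.1963, 0.1298]
tool_rot: [-3.142, 0.0, 3.037]
force: [0.1, -1.1, 0.9]
grip_width: 0.0426
finger_force: 0.0
```

Call:
move_arm --plan '[[[-0.11,-1,0,0,0,0,0],[-0.11,-1,0,0,0,0,0],[-0.11,-1,0,0,0,0,0],[-0.11,-1,0,0,0,0,0],[-0.11,-1,0,0,0,0,0],[-0.11,-1,0,0,0,0,0],[0,0,0,0,0,0,0],[0,0,0,0,0,0,0],[0,0,0,0,0,0,0],[0,0,0,0,0,0,0]]]'

```text
clock: 36.7
position: [0.5382, -0.3152, 0.1293]
tool_rot: [3.141, 0.0, 3.038]
force: [0.5, -0.0, -0.9]
grip_width: 0.0426
finger_force: 0.0
```

```bash
python3 -c "
from h import *
st();go(539.5,-347.5,4,173.7)
g=shot('wrist','w9.png');handle(g)"
```

```text
t36.7 [ 538.2 -315.2  129.3] [180.    0.  174.1] q [ 0.24  0.66  0.3   1.7  -0.25  0.82  2.11] F [ 0.5 -0.  -0.9] w42.6 ff0.0
shift units [-0.23 -1.6   6.26] turn z units 0.06
3630 [[210, 129], [254, 129], [254, 284], [210, 284]] [[475.0, -360.0], [479.0, -325.0], [617.0, -342.0], [613.0, -382.0]]
5965 [[214, 19], [298, 19], [298, 109], [214, 109]] [[397.0, -345.0], [404.0, -283.0], [467.0, -289.0], [460.0, -355.0]]
3889 [[432, 0], [520, 0], [520, 73], [432, 73]] [[401.0, -185.0], [408.0, -121.0], [458.0, -116.0], [451.0, -183.0]]
```

Call:
move_arm --plan '[[[-0.2,-0.8,0,0,0,0,0],[0,-0.82,0.3,0,0,0,0],[0,0,1,0,0,0,0],[0,0,1,0,0,0,0],[0,0,1,0,0,0,0],[0,0,1,0,0,0,0],[0,0,1,0,0,0,0],[0,0,0.6,0,0,0,0],[0,0,0.3,0,0,0,0],[0,0,0,0,0,0,0]]]'

```text
clock: 37.75
position: [0.5382, -0.3491, 0.0046]
tool_rot: [3.142, -0.001, 3.037]
force: [-0.4, 1.0, 0.1]
grip_width: 0.0431
finger_force: 0.0
```

Call:
move_arm --plan '[[[0,0,0,0,0,0,-0.9],[0,0,0,0,0,0,-0.9],[0,0,0,0,0,0,-0.9],[0,0,0,0,0,0,-0.9],[0,0,0,0,0,0,-0.9],[0,0,-0.5,0,0,0,-0.9],[0,0,-1,0,0,0,-0.9],[0,0,-1,0,0,0,-0.9],[0,0,-1,0,0,0,-0.9],[0,0,-1,0,0,0,-0.9]]]'

```text
clock: 38.75
position: [0.5387, -0.3487, 0.0969]
tool_rot: [-3.141, 0.001, 3.037]
force: [0.2, 0.0, -0.6]
grip_width: 0.0162
finger_force: 58.6
```

Call:
move_arm --plan '[[[0,0,-1,0,0,0,-0.9],[0,0,-1,0,0,0,-0.9],[0,0,0,0,0,0,-0.9],[0,0,0,0,0,0,-0.9],[0,0,0,0,0,0,-0.9],[0,0,0,0,0,0,-0.9],[0,0,0,0,0,0,-0.9],[0,0,0,0,0,0,-0.9],[0,0,0,0,0,0,-0.9],[0,0,0,0,0,0,-0.9]]]'

```text
clock: 39.75
position: [0.5386, -0.3487, 0.135]
tool_rot: [3.142, -0.0, 3.037]
force: [0.8, 1.1, -0.8]
grip_width: 0.0159
finger_force: 58.6
```

```bash
python3 -c "
from h import *
st();go(532.5,173.5,130,174)
g=shot('wrist','w10.png');handle(g)"
```

```text
t39.8 [ 538.6 -348.7  135. ] [180.  -0. 174.] q [ 0.29  0.68  0.3   1.65 -0.25  0.85  2.16] F [ 0.8  1.1 -0.8] w15.9 ff58.6
shift units [ 3.03 25.94  0.25] turn z units 0.00
1232 [[246, 317], [299, 317], [299, 344], [246, 344]] [[656.0, -388.0], [661.0, -337.0], [692.0, -339.0], [686.0, -392.0]]
6214 [[254, 127], [295, 127], [295, 300], [254, 300]] [[478.0, -359.0], [481.0, -325.0], [642.0, -339.0], [638.0, -378.0]]
5745 [[262, 15], [344, 15], [344, 104], [262, 104]] [[397.0, -343.0], [403.0, -281.0], [467.0, -284.0], [461.0, -350.0]]
3557 [[476, 0], [559, 0], [559, 68], [476, 68]] [[404.0, -183.0], [410.0, -121.0], [458.0, -115.0], [451.0, -180.0]]
```

Call:
move_arm --plan '[[[0.12,1,0,0,0,0,-0.9],[0.12,1,0,0,0,0,-0.9],[0.12,1,0,0,0,0,-0.9],[0.12,1,0,0,0,0,-0.9],[0.12,1,0,0,0,0,-0.9],[0.12,1,0,0,0,0,-0.9],[0.12,1,0,0,0,0,-0.9],[0.12,1,0,0,0,0,-0.9],[0.12,1,0,0,0,0,-0.9],[0.12,1,0,0,0,0,-0.9]]]'

```text
clock: 40.8
position: [0.5356, -0.1465, 0.1352]
tool_rot: [3.142, 0.0, 3.037]
force: [-0.1, 0.7, -0.9]
grip_width: 0.0158
finger_force: 58.6
```

Call:
move_arm --plan '[[[0.12,1,0,0,0,0,-0.9],[0.12,1,0,0,0,0,-0.9],[0.12,1,0,0,0,0,-0.9],[0.12,1,0,0,0,0,-0.9],[0.12,1,0,0,0,0,-0.9],[0.12,1,0,0,0,0,-0.9],[0.12,1,0,0,0,0,-0.9],[0.12,1,0,0,0,0,-0.9],[0.12,1,0,0,0,0,-0.9],[0.12,1,0,0,0,0,-0.9]]]'

```text
clock: 41.8
position: [0.5326, 0.055, 0.1352]
tool_rot: [3.142, 0.0, 3.037]
force: [-0.5, -0.0, -1.6]
grip_width: 0.0159
finger_force: 58.6
```

Call:
move_arm --plan '[[[0.12,1,0,0,0,0,-0.9],[0.12,1,0,0,0,0,-0.9],[0.12,1,0,0,0,0,-0.9],[0.12,1,0,0,0,0,-0.9],[0.12,1,0,0,0,0,-0.9],[0,0.8,0,0,0,0,-0.9],[0,0,0,0,0,0,-0.9],[0,0,0,0,0,0,-0.9],[0,0,0,0,0,0,-0.9],[0,0,0,0,0,0,-0.9]]]'

```text
clock: 42.8
position: [0.5329, 0.1698, 0.1352]
tool_rot: [-3.141, 0.0, 3.036]
force: [0.2, -0.0, -0.6]
grip_width: 0.0158
finger_force: 58.6
```

```bash
python3 -c "
from h import *
st();go(532.5,172.5,20,174)
g=shot('wrist','w11.png')"
```

```text
t42.8 [532.9 169.8 135.2] [-180.     0.   173.9] q [-0.64  0.57  0.32  1.87 -0.25  0.74  1.28] F [ 0.2 -0.  -0.6] w15.8 ff58.6
shift units [0.03 0.13 5.76] turn z units -0.01
```

View pics/w11.png

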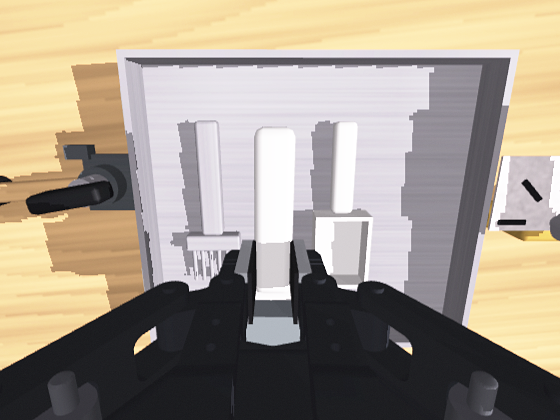

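Call:
move_arm --plan '[[[0,0.1,0.6,0,0,0,-0.9],[0,0,1,0,0,0,-0.9],[0,0,1,0,0,0,-0.9],[0,0,1,0,0,0,-0.9],[0,0,0.8,0,0,0,-0.9],[0,0,0.5,0,0,0,-0.9],[0,0,0.4,0,0,0,-0.9],[0,0,0.3,0,0,0,-0.9],[0,0,0.13,0,0,0,-0.9],[0,0,0,0,0,0,-0.9]]]'

```text
clock: 43.85
position: [0.5329, 0.1727, 0.0212]
tool_rot: [3.141, -0.0, 3.037]
force: [-4.5, -1.5, 9.9]
grip_width: 0.0159
finger_force: 59.8
```

```bash
python3 -c "
from h import *
st()"
```

```text
t43.9 [532.9 172.7  21.2] [180.  -0. 174.] q [-0.58  0.75  0.23  1.91 -0.32  0.52  1.34] F [-4.5 -1.5  9.9] w15.9 ff59.8
```

Call:
move_arm --plan '[[[0,0,0,0,0,0,-0.35],[0,0,0,0,0,0,-0.35],[0,0,0,0,0,0,-0.35],[0,0,-0.5,0,0,0,-0.35],[0,0,-1,0,0,0,-0.35],[0,0,-1,0,0,0,-0.35],[0,0,-1,0,0,0,-0.35],[0,0,-1,0,0,1,0],[0,0,-1,0,0,1,0],[0,0,-1,0,0,1,0]]]'

```text
clock: 44.85
position: [0.5329, 0.1727, 0.1521]
tool_rot: [3.141, 0.0, 2.718]
force: [-0.8, 0.8, 0.6]
grip_width: 0.0425
finger_force: 0.0
```

Call:
move_arm --plan '[[[0,0,-0.2,0,0,1,1],[0,0,0,0,0,1,1],[0,0,0,0,0,1,1],[0,0,0,0,0,1,1],[0,0,0,0,0,1,1],[0,0,0,0,0,1,1],[0,0,0,0,0,1,1],[0,0,0,0,0,1,1],[0,0,0,0,0,1,1],[0,0,0,0,0,1,1]]]'

```text
clock: 45.85
position: [0.5329, 0.1729, 0.1552]
tool_rot: [3.141, -0.001, 1.671]
force: [-0.3, -0.0, 0.3]
grip_width: 0.0854
finger_force: 0.0
```

Call:
move_arm --plan '[[[0,0,0,0,0,1,1],[0,0,0,0,0,1,1],[-1,-0.2,0,0,0,0,1],[-1,-0.2,0,0,0,0,1],[-1,-0.2,0,0,0,0,1],[-1,-0.2,0,0,0,0,1],[-1,-0.2,0,0,0,0,1],[-1,-0.2,0,0,0,0,1],[-1,-0.2,0,0,0,0,1],[-1,-0.2,0,0,0,0,1]]]'

```text
clock: 46.85
position: [0.4842, 0.0164, 0.1551]
tool_rot: [3.141, -0.001, 1.466]
force: [0.5, -1.1, 0.8]
grip_width: 0.0855
finger_force: 0.0
```

Call:
move_arm --plan '[[[-1,-0.2,0,0,0,0,1],[-1,-0.2,0,0,0,0,1],[-1,-0.2,0,0,0,0,1],[-1,-0.2,0,0,0,0,1],[-1,-0.2,0,0,0,0,1],[-0.5,-0.2,0,0,0,0,1],[0,0,0,0,0,0,1],[0,0,0,0,0,0,1],[0,0,0,0,0,0,1],[0,0,0,0,0,0,1]]]'

```text
clock: 47.85
position: [0.4493, -0.0892, 0.1545]
tool_rot: [-3.142, -0.0, 1.468]
force: [0.4, -0.4, -0.5]
grip_width: 0.0856
finger_force: 0.0
```

```bash
python3 -c "
from h import *
st();go(425.5,-164,18,84)
g=shot('wrist','w12.png');handle(g,.036)
g=shot('scene');handle(g,.036);g=shot('side');handle(g,.036)"
```

```text
t47.9 [449.3 -89.2 154.5] [-180.    -0.    84.1] q [-0.52  0.5   0.78  2.13 -0.53  0.72  0.51] F [ 0.4 -0.4 -0.5] w85.6 ff0.0
shift units [-3.85 -0.8   6.82] turn z units 0.01
579 [[376, 252], [392, 242], [423, 295], [407, 304]] [[538.0, -149.0], [552.0, -141.0], [581.0, -197.0], [566.0, -206.0]]
578 [[123, 295], [154, 243], [169, 252], [137, 304]] [[300.0, -168.0], [340.0, -120.0], [352.0, -130.0], [312.0, -179.0]]
3377 [[224, 238], [287, 238], [287, 307], [224, 307]] [[403.0, -122.0], [459.0, -128.0], [453.0, -197.0], [393.0, -191.0]]
352 [[325, 166], [341, 158], [354, 186], [338, 194]] [[496.0, -67.0], [510.0, -62.0], [520.0, -86.0], [506.0, -91.0]]
1082 [[423, 1], [473, 1], [473, 24], [423, 24]] [[576.0, 48.0], [612.0, 44.0], [613.0, 29.0], [576.0, 33.0]]
1104 [[229, 0], [277, 0], [277, 24], [229, 24]] [[433.0, 63.0], [469.0, 60.0], [467.0, 44.0], [431.0, 48.0]]
841 [[221, 250], [245, 232], [272, 268], [247, 286]] [[708.0, -137.0], [623.0, -92.0], [735.0, 23.0], [811.0, -24.0]]
599 [[384, 57], [390, 11], [404, 13], [398, 59]] [[-541.0, 165.0], [-1020.0, 135.0], [-1013.0, 205.0], 
[... 502 characters left out ...]
[[45, 0], [61, -10], [86, 31], [69, 41]] [[-720.0, -1666.0], [-861.0, -1653.0], [-450.0, -1258.0], [-338.0, -1280.0]]
653 [[0, 0], [33, 0], [33, 32], [0, 32]] [[-666.0, -1906.0], [-709.0, -1729.0], [-377.0, -1504.0], [-338.0, -1663.0]]
366 [[326, 179], [354, 179], [354, 196], [326, 196]] [[794.0, 71.0], [874.0, 26.0], [821.0, -48.0], [744.0, -5.0]]
4406 [[108, 118], [127, 14], [208, 28], [189, 133]] [[272.0, 815.0], [676.0, 1914.0], [986.0, 1489.0], [508.0, 560.0]]
41638 [[190, 0], [559, 0], [559, 267], [190, 267]] [[1071.0, 1955.0], [2976.0, 878.0], [1124.0, -572.0], [252.0, -82.0]]
7197 [[0, 0], [61, 0], [61, 148], [0, 148]] [[85.0, 2512.0], [402.0, 2333.0], [69.0, 691.0], [-122.0, 798.0]]
```

Call:
move_arm --plan '[[[-0.96,-0.19,0,0,0,0,1],[-0.96,-0.19,0,0,0,0,1],[-0.96,-0.19,0,0,0,0,1],[-0.96,-0.18,0,0,0,0,1],[0,0,1,0,0,0,1],[0,0,1,0,0,0,1],[0,0,1,0,0,0,1],[0,0,1,0,0,0,1],[0,0,1,0,0,0,1],[0,0,1,0,0,0,1]]]' --grip_force 40

```text
clock: 49.0
position: [0.4262, -0.1647, 0.0336]
tool_rot: [-3.141, 0.0, 1.466]
force: [0.7, -0.1, -0.9]
grip_width: 0.0854
finger_force: 0.0
```

Call:
move_arm --plan '[[[0,0,0.7,0,0,0,1],[0,0,0.6,0,0,0,1],[0,0,0,0,0,0,1],[0,0,0,0,0,0,0],[0,0,0,0,0,0,0],[0,0,0,0,0,0,0],[0,0,0,0,0,0,0],[0,0,0,0,0,0,0],[0,0,0,0,0,0,0],[0,0,0,0,0,0,0]]]'

```text
clock: 50.0
position: [0.4265, -0.1648, 0.0094]
tool_rot: [3.14, 0.0, 1.466]
force: [-2.1, 0.2, 9.4]
grip_width: 0.0574
finger_force: 40.5
```

```bash
python3 -c "
from h import *
st()"
```

```text
t50.0 [ 426.5 -164.8    9.4] [179.9   0.   84. ] q [-0.08  0.73  0.42  2.19 -0.81  0.39  0.91] F [-2.1  0.2  9.4] w57.4 ff40.5
```

Call:
move_arm --plan '[[[0,0,-0.5,0,0,0,0],[0,0,-1,0,0,0,0],[0,0,-1,0,0,0,0],[0,0,-1,0,0,0,0],[0,0,-1,0,0,0,0],[0,0,-1,0,0,0,0],[0,0,-0.5,0,0,0,0],[0,0,0,0,0,0,0],[0.7,0.05,0,0,0,0,0],[1,0.06,0,0,0,0,0]]]'

```text
clock: 51.0
position: [0.4315, -0.1313, 0.1281]
tool_rot: [-3.141, 0.0, 1.465]
force: [-0.6, -0.2, -0.8]
grip_width: 0.0571
finger_force: 43.5
```

Call:
move_arm --plan '[[[1,0.06,0,0,0,0,0],[1,0.06,0,0,0,0,0],[1,0.06,0,0,0,0,0],[1,0.06,0,0,0,0,0],[1,0.06,0,0,0,0,0],[1,0.06,0,0,0,0,0],[1,0.06,0,0,0,0,0],[1,0.06,0,0,0,0,0],[1,0.06,0,0,0,0,0],[1,0.06,0,0,0,0,0]]]'

```text
clock: 52.0
position: [0.4644, 0.0673, 0.1278]
tool_rot: [-3.141, 0.0, 1.466]
force: [1.3, -0.1, -1.8]
grip_width: 0.0572
finger_force: 43.5
```

Call:
move_arm --plan '[[[1,0.06,0,0,0,0,0],[1,0.06,0,0,0,0,0],[1,0.06,0,0,0,0,0],[1,0.06,0,0,0,0,0],[1,0.06,0,0,0,0,0],[1,0.06,0,0,0,0,0],[1,0.06,0,0,0,0,0],[1,0.06,0,0,0,0,0],[1,0.06,0,0,0,0,0],[1,0.06,0,0,0,0,0]]]'

```text
clock: 53.0
position: [0.4972, 0.2648, 0.1275]
tool_rot: [-3.141, 0.001, 1.466]
force: [-1.2, 0.5, -1.6]
grip_width: 0.0572
finger_force: 43.5
```

Call:
move_arm --plan '[[[0.5,0.06,0,0,0,0,0],[0,0,0,0,0,0,0],[0,0,0,0,0,0,0],[0,0,0,0,0,0,0],[0,0,0,0,0,0,0],[0,0,0,0,0,0,0],[0,0,0,0,0,0,0],[0,0,0,0,0,0,0],[0,0,0,0,0,0,0],[0,0,0,0,0,0,0]]]'

```text
clock: 54.0
position: [0.4997, 0.2739, 0.1285]
tool_rot: [3.142, 0.0, 1.466]
force: [0.1, 0.9, -2.4]
grip_width: 0.0571
finger_force: 43.5
```

```bash
python3 -c "
from h import *
st();go(504.4,292.8,25,84)
g=shot('wrist','w13.png')"
```

```text
t54.0 [499.7 273.9 128.5] [180.   0.  84.] q [-1.11  0.71  0.77  1.86 -0.66  0.84 -0.11] F [ 0.1  0.9 -2.4] w57.1 ff43.5
shift units [0.96 0.13 5.17] turn z units 0.00
```

View pics/w13.png

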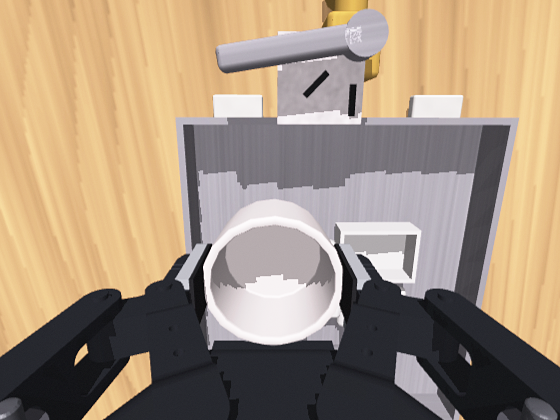

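Call:
move_arm --plan '[[[0.5,0.2,0,0,0,0,0],[0.46,0.18,0,0,0,0,0],[0,0,1,0,0,0,0],[0,0,1,0,0,0,0],[0,0,1,0,0,0,0],[0,0,0.9,0,0,0,0],[0,0,0.6,0,0,0,0],[0,0,0.4,0,0,0,0],[0,0,0.25,0,0,0,0],[0,0,0,0,0,0,0]]]'

```text
clock: 55.05
position: [0.5094, 0.2924, 0.0253]
tool_rot: [-3.141, 0.0, 1.466]
force: [0.2, 0.0, -0.9]
grip_width: 0.057
finger_force: 43.5
```

```bash
python3 -c "
from h import *
st()"
```

```text
t55.0 [509.4 292.4  25.3] [-180.    0.   84.] q [-1.03  0.87  0.63  1.85 -0.79  0.68 -0.04] F [ 0.2  0.  -0.9] w57.0 ff43.5
```

Call:
move_arm --plan '[[[0,0,0.06,0,0,0,0],[0,0,0,0,0,0,0.7],[0,0,0,0,0,0,0.7],[0,0,0,0,0,0,0.7],[0,0,-0.5,0,0,0,0.7],[0,0,-1,0,0,0,0.7],[0,0,-1,0,0,0,0.7],[0,0,-1,0,0,0,1],[0,0,-1,0,0,0,1],[0,0,-1,0,0,0,1]]]'

```text
clock: 56.05
position: [0.5093, 0.2921, 0.1359]
tool_rot: [3.141, -0.0, 1.466]
force: [-0.1, 0.4, 0.8]
grip_width: 0.0853
finger_force: 0.0
```

Call:
move_arm --plan '[[[-1,0,0,0,0,0,1],[-1,0,0,0,0,0,1],[-1,0,0,0,0,0,1],[-1,0,0,0,0,0,1],[-1,0,0,0,0,0,1],[-1,0,0,0,0,0,1],[-1,0,0,0,0,0,1],[-1,0,0,0,0,0,1],[-1,0,0,0,0,0,1],[-1,0,0,0,0,0,1]]]'

```text
clock: 57.05
position: [0.4884, 0.0925, 0.135]
tool_rot: [3.141, -0.0, 1.466]
force: [0.8, -0.3, 0.3]
grip_width: 0.0856
finger_force: 0.0
```

Call:
move_arm --plan '[[[-1,0,0,0,0,0,1],[-1,0,0,0,0,0,1],[-1,0,0,0,0,0,1],[-1,0,0,0,0,0,1],[-1,0,0,0,0,0,1],[-1,0,0,0,0,0,1],[-1,0,0,0,0,0,1],[-1,0,0,0,0,0,1],[-1,0,0,0,0,0,1],[-1,0,0,0,0,0,1]]]'

```text
clock: 58.05
position: [0.4675, -0.1065, 0.135]
tool_rot: [3.141, -0.0, 1.466]
force: [-0.2, 0.6, -0.6]
grip_width: 0.0856
finger_force: 0.0
```

Call:
move_arm --plan '[[[-1,0,0,0,0,0,1],[-1,0,0,0,0,0,1],[-1,0,0,0,0,0,1],[-1,0,0,0,0,0,1],[-1,0,0,0,0,0,1],[-1,0,0,0,0,0,1],[-0.5,0,0,0,0,0,1],[0,0,0,0,0,0,1],[0,0,0,0,0,0,1],[0,0,0,0,0,0,1]]]'

```text
clock: 59.05
position: [0.4542, -0.2338, 0.1343]
tool_rot: [-3.141, -0.0, 1.467]
force: [-0.8, 0.3, -0.7]
grip_width: 0.0855
finger_force: 0.0
```

```bash
python3 -c "
from h import *
st();go(437,-313,9,84)
g=shot('wrist','w14.png');handle(g,.036)
g=shot('wrist','w14.png')
a=grab_frame('scene');b=grab_frame('side');cv2.imwrite('pics/sc3.png',a['color'][...,::-1]);cv2.imwrite('pics/sd3.png',b['color'][...,::-1])"
```

```text
t59.0 [ 454.2 -233.8  134.3] [-180.    -0.    84.1] q [-0.15  0.6   0.71  2.01 -0.57  0.74  0.81] F [-0.8  0.3 -0.7] w85.5 ff0.0
shift units [-4.03 -0.45  6.26] turn z units 0.01
3882 [[227, 253], [294, 253], [294, 327], [227, 327]] [[413.0, -272.0], [468.0, -278.0], [462.0, -350.0], [402.0, -343.0]]
541 [[124, 293], [157, 245], [168, 253], [135, 301]] [[318.0, -300.0], [356.0, -259.0], [364.0, -267.0], [326.0, -309.0]]
575 [[376, 252], [392, 242], [422, 295], [407, 304]] [[536.0, -284.0], [550.0, -277.0], [576.0, -329.0], [562.0, -336.0]]
```

Call:
move_arm --plan '[[[-1,-0.12,0,0,0,0,1],[-1,-0.12,0,0,0,0,1],[-1,-0.12,0,0,0,0,1],[-1,-0.1,0,0,0,0,1],[-0.08,0,0.9,0,0,0,1],[0,0,1,0,0,0,1],[0,0,1,0,0,0,1],[0,0,1,0,0,0,1],[0,0,1,0,0,0,1],[0,0,0.8,0,0,0,1]]]'

```text
clock: 60.25
position: [0.4362, -0.3146, 0.0192]
tool_rot: [-3.141, -0.0, 1.467]
force: [-0.0, 0.2, 0.4]
grip_width: 0.0853
finger_force: 0.0
```

Call:
move_arm --plan '[[[0,0,0.5,0,0,0,1],[0,0,0,0,0,0,1],[0,0,0,0,0,0,0],[0,0,0,0,0,0,0],[0,0,0,0,0,0,0],[0,0,0,0,0,0,0],[0,0,0,0,0,0,0],[0,0,0,0,0,0,0],[0,0,0,0,0,0,0],[0,0,0,0,0,0,0]]]'

```text
clock: 61.25
position: [0.4367, -0.3153, 0.0115]
tool_rot: [3.14, 0.0, 1.466]
force: [-3.0, 2.2, 13.9]
grip_width: 0.0584
finger_force: 39.8
```

```bash
python3 -c "
from h import *
st()"
```

```text
t61.2 [ 436.7 -315.3   11.5] [179.9   0.   84. ] q [ 0.17  0.81  0.5   1.98 -0.74  0.54  1.08] F [-3.   2.2 13.9] w58.4 ff39.8
```

Call:
move_arm --plan '[[[0,0,-0.5,0,0,0,0],[0,0,-1,0,0,0,0],[0,0,-1,0,0,0,0],[0,0,-1,0,0,0,0],[0,0,-1,0,0,0,0],[0,0,-1,0,0,0,0],[0,0,-0.5,0,0,0,0],[0,0,0,0,0,0,0],[0.6,0.1,0,0,0,0,0],[1,0.17,0,0,0,0,0]]]'

```text
clock: 62.25
position: [0.4445, -0.2835, 0.1296]
tool_rot: [-3.141, 0.0, 1.464]
force: [0.5, 0.8, -1.9]
grip_width: 0.0585
finger_force: 43.4
```

Call:
move_arm --plan '[[[1,0.17,0,0,0,0,0],[1,0.17,0,0,0,0,0],[1,0.17,0,0,0,0,0],[1,0.17,0,0,0,0,0],[1,0.17,0,0,0,0,0],[1,0.17,0,0,0,0,0],[1,0.17,0,0,0,0,0],[1,0.17,0,0,0,0,0],[1,0.17,0,0,0,0,0],[1,0.17,0,0,0,0,0]]]'

```text
clock: 63.25
position: [0.4993, -0.0868, 0.1294]
tool_rot: [-3.14, 0.0, 1.467]
force: [0.6, -0.6, -1.2]
grip_width: 0.0585
finger_force: 43.4
```

Call:
move_arm --plan '[[[1,0.17,0,0,0,0,0],[1,0.17,0,0,0,0,0],[1,0.17,0,0,0,0,0],[1,0.17,0,0,0,0,0],[1,0.17,0,0,0,0,0],[1,0.17,0,0,0,0,0],[1,0.17,0,0,0,0,0],[1,0.17,0,0,0,0,0],[1,0.17,0,0,0,0,0],[1,0.17,0,0,0,0,0]]]'

```text
clock: 64.25
position: [0.5537, 0.1084, 0.1292]
tool_rot: [-3.14, 0.0, 1.467]
force: [0.4, -0.4, -1.8]
grip_width: 0.0585
finger_force: 43.4
```

Call:
move_arm --plan '[[[1,0.17,0,0,0,0,0],[1,0.17,0,0,0,0,0],[1,0.17,0,0,0,0,0],[1,0.17,0,0,0,0,0],[1,0.17,0,0,0,0,0],[1,0.17,0,0,0,0,0],[1,0.17,0,0,0,0,0],[1,0.17,0,0,0,0,0],[0,0,0,0,0,0,0],[0,0,0,0,0,0,0]]]'

```text
clock: 65.25
position: [0.5973, 0.2634, 0.1291]
tool_rot: [-3.14, 0.001, 1.467]
force: [-0.6, -0.4, -2.6]
grip_width: 0.0587
finger_force: 43.4
```

```bash
python3 -c "
from h import *
st();go(606.8,282,27,84)
g=shot('wrist','w15.png');handle(g,.036)"
```

```text
t65.2 [597.3 263.4 129.1] [-1.799e+02  1.000e-01  8.400e+01] q [-0.95  0.82  0.75  1.63 -0.66  0.96 -0.07] F [-0.6 -0.4 -2.6] w58.7 ff43.4
shift units [0.98 0.39 5.1 ] turn z units 0.01
1478 [[85, 413], [136, 345], [163, 366], [112, 433]] [[398.0, 76.0], [463.0, 147.0], [482.0, 123.0], [418.0, 49.0]]
1324 [[35, 116], [86, 106], [121, 292], [71, 301]] [[433.0, 348.0], [471.0, 351.0], [462.0, 201.0], [417.0, 196.0]]
59958 [[41, 42], [345, -28], [427, 329], [123, 398]] [[452.0, 396.0], [661.0, 415.0], [721.0, 138.0], [438.0, 90.0]]
```

Call:
move_arm --plan '[[[0.5,0.2,0,0,0,0,0],[0.48,0.19,0,0,0,0,0],[0,0,1,0,0,0,0],[0,0,1,0,0,0,0],[0,0,1,0,0,0,0],[0,0,0.9,0,0,0,0],[0,0,0.6,0,0,0,0],[0,0,0.35,0,0,0,0],[0,0,0.2,0,0,0,0],[0,0,0,0,0,0,0]]]'

```text
clock: 66.3
position: [0.6081, 0.2819, 0.0293]
tool_rot: [3.142, 0.0, 1.466]
force: [-0.4, -0.2, -0.6]
grip_width: 0.0589
finger_force: 43.4
```

```bash
python3 -c "
from h import *
st()"
```

```text
t66.3 [608.1 281.9  29.3] [180.   0.  84.] q [-0.91  0.96  0.66  1.62 -0.75  0.83 -0.04] F [-0.4 -0.2 -0.6] w58.9 ff43.4
```

Call:
move_arm --plan '[[[0,0,0.06,0,0,0,0],[0,0,0.06,0,0,0,0],[0,0,0.05,0,0,0,0],[0,0,0,0,0,0,0.7],[0,0,0,0,0,0,0.7],[0,0,0,0,0,0,0.7],[0,0,-0.5,0,0,0,0.7],[0,0,-1,0,0,0,0.7],[0,0,-1,0,0,0,0.7],[0,0,-1,0,0,0,0.7]]]'

```text
clock: 67.3
position: [0.6082, 0.2819, 0.0984]
tool_rot: [3.141, -0.0, 1.466]
force: [-0.3, 0.2, 0.1]
grip_width: 0.0725
finger_force: 0.0
```

Call:
move_arm --plan '[[[-0.3,0,-1,0,0,0,0.2],[-1,0,-1,0,0,0,0.2],[-1,0,-1,0,0,0,0.2],[-1,0,-1,0,0,0,0.2],[-1,-0.7,-1,0,0,0,0.2],[-1,-0.7,0,0,0,0,0.2],[0,-0.7,0,0,0,0,0.2],[0,-0.7,0,0,0,0,0.2],[0,0,0,0,0,0,0.2],[0,0,0,0,0,0,0.2]]]'

```text
clock: 68.3
position: [0.5416, 0.1823, 0.1969]
tool_rot: [3.141, -0.001, 1.466]
force: [-0.0, -0.2, -0.3]
grip_width: 0.0515
finger_force: 0.0
```

```bash
python3 -c "
from h import *
import pickle
st();g=shot('wrist','w16.png');pickle.dump(g,open('w16.pkl','wb'))
a=shot('scene');b=shot('side')
t=lambda x:cv2.resize(x['color'][165:290,120:440,::-1],(400,156))
c=np.zeros((576,560,3),'uint8');c[:420]=g['color'][...,::-1];c[420:,:400]=t(a);c[420:,400:]=cv2.resize(b['color'][135:355,180:400,::-1],(160,156))
cv2.imwrite('pics/fin.png',c)"
```

```text
t68.3 [541.6 182.3 196.9] [180.  -0.  84.] q [-0.99  0.63  0.84  1.81 -0.56  0.96 -0.01] F [-0.  -0.2 -0.3] w51.5 ff0.0
```

View pics/fin.png

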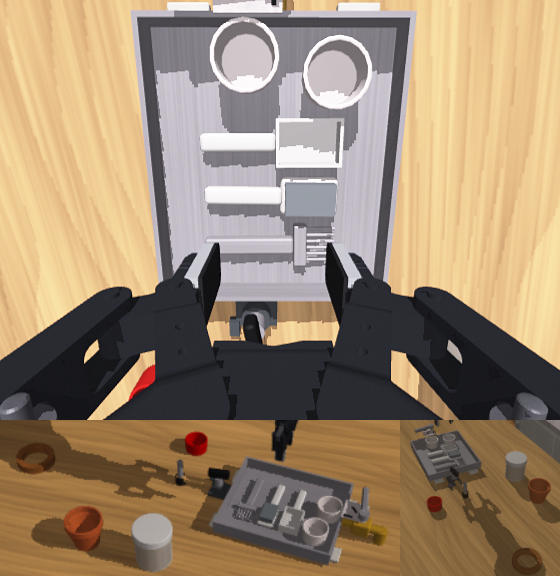

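All five lie separately and flat in the tray, bowls upright, and the bystanders and red bowl have not moved. Next comes the valve, measuring the lever from w13 (tip (218,60), axis (367,33)).

```bash
python3 -c "
from h import *
g=grab_frame('wrist')
g['s']=dict(position=np.array([.4997,.2739,.1285]),tool_rot=np.radians([180,0,84.]))
t=onz(g,222,58,.080)*1000;a=onz(g,367,32,.080)*1000
print(t,a,np.degrees(np.arctan2(*(t-a)[1::-1])))
im=cv2.imread('pics/w13.png');m=(im.max(2)<40).astype('uint8')
n,l,s,c=cv2.connectedComponentsWithStats(m)
for i in range(1,n):
  if s[i][4]>40 and c[i][1]<150: print('mark',c[i],onz(g,*c[i],.055)*1000)
for c in [(190,122),(517,121)]: print('rim corner',onz(g,*c,.045)*1000)
st()"
```

```text
[482.24542832 374.69864298  80.        ] [563.85972225 379.41182577  80.        ] -176.69486963794765
mark [316.05421687  83.60240964] [537.55779688 357.8933816   55.        ]
mark [351.84269663  99.68539326] [560.31216039 345.51574228  55.        ]
rim corner [449.33814625 342.8091976   45.        ]
rim corner [677.32824042 319.53945438  45.        ]
t68.5 [541.7 182.1 196. ] [180.   0.  84.] q [-0.99  0.63  0.84  1.81 -0.56  0.96 -0.01] F [-0.2  0.5 -0.3] w51.5 ff0.0
```

Call:
move_arm --plan '[[[0,0,0,0,0,-1,0],[0,0,0,0,0,-1,0],[0,0,0,0,0,-1,0],[0,0,0,0,0,-1,0],[0,0,0,0,0,-1,0],[0,0,0,0,0,-1,0],[0,0,0,0,0,-1,0],[0,0,0,0,0,-1,0],[0,0,0,0,0,-1,0],[0,0,0,0,0,-1,0]]]'

```text
clock: 69.5
position: [0.5415, 0.182, 0.1958]
tool_rot: [-3.141, 0.0, 2.517]
force: [0.0, 0.8, -0.4]
grip_width: 0.0424
finger_force: 0.0
```

Call:
move_arm --plan '[[[0,0,0,0,0,-1,0],[0,0,0,0,0,-1,0],[0,0,0,0,0,-1,0],[0,0,0,0,0,-1,0],[0,0,0,0,0,-1,0],[0,0,0,0,0,-1,0],[0,0,0,0,0,-0.4,0],[0.2,1,0,0,0,0,0],[0.2,1,0,0,0,0,0],[0.2,1,0,0,0,0,0]]]'

```text
clock: 70.5
position: [0.5269, 0.2421, 0.1958]
tool_rot: [-3.141, -0.0, -3.1]
force: [0.5, 0.0, 0.5]
grip_width: 0.0426
finger_force: 0.0
```

Call:
move_arm --plan '[[[0.2,1,0,0,0,0,0],[0.2,1,0,0,0,0,0],[0.2,1,0,0,0,0,0],[0.2,1,0,0,0,0,0],[0.1,1,0,0,0,0,0],[0,1,0,0,0,0,0],[0,0.9,0,0,0,0,0],[0,0,1,0,0,0,0],[0,0,1,0,0,0,0],[0,0,1,0,0,0,0]]]'

```text
clock: 71.5
position: [0.5032, 0.3795, 0.1351]
tool_rot: [-3.142, 0.0, -3.1]
force: [-0.4, 0.7, -0.3]
grip_width: 0.0425
finger_force: 0.0
```

```bash
python3 -c "
from h import *
st();go(502.5,379,61,182.5)
g=shot('wrist','w17.png')
# lever mask: bright blob nearest between the fingers; report its mid columns at rows
h=cv2.cvtColor(g['color'],cv2.COLOR_RGB2HSV);m=(h[...,1]<45)&(h[...,2]>70)
for v in (140,170,200,220,235,250): 
  x=np.where(m[v,200:345])[0]+200; print(v,(x.min(),x.max()) if len(x) else None)
print(proj(g,[.5025,.379,.08]),proj(g,[.5645,.3815,.08]))"
```

```text
t71.5 [503.2 379.5 135.1] [-180.     0.  -177.6] q [-0.96  0.67  0.33  1.68 -0.27  0.84  1.1 ] F [-0.4  0.7 -0.3] w42.5 ff0.0
shift units [ 0.04 -0.02  3.7 ] turn z units -0.01
140 (np.int64(200), np.int64(236))
170 (np.int64(200), np.int64(253))
200 (np.int64(200), np.int64(279))
220 (np.int64(200), np.int64(279))
235 (np.int64(200), np.int64(287))
250 (np.int64(200), np.int64(336))
[273.57543716 220.26066101] [273.3487557 302.451981 ]
```

Call:
move_arm --plan '[[[0,-0.12,0.9,0,0,0,0],[0,0,1,0,0,0,0],[0,0,1,0,0,0,0],[0,0,0.8,0,0,0,0],[0,0,0,0,0,0,0],[0,0,0,0,0,0,-0.9],[0,0,0,0,0,0,-0.9],[0,0,0,0,0,0,-0.9],[0,0,0,0,0,0,-0.9],[0,0,0,0,0,0,-0.9]]]'

```text
clock: 72.55
position: [0.5035, 0.3772, 0.063]
tool_rot: [3.14, 0.001, -3.099]
force: [-0.8, 1.9, 7.9]
grip_width: 0.013
finger_force: 43.4
```

```bash
python3 -c "
from h import *
st()"
```

```text
t72.5 [503.5 377.2  63. ] [ 1.799e+02  1.000e-01 -1.776e+02] q [-0.92  0.76  0.29  1.72 -0.31  0.7   1.13] F [-0.8  1.9  7.9] w13.0 ff43.4
```

Call:
move_arm --plan '[[[-0.006,-0.189,0,0,0,-0.59,-0.9],[-0.006,-0.189,0,0,0,-0.59,-0.9],[-0.006,-0.189,0,0,0,-0.59,-0.9],[-0.006,-0.189,0,0,0,-0.59,-0.9],[-0.006,-0.189,0,0,0,-0.59,-0.9],[-0.006,-0.189,0,0,0,-0.59,-0.9],[-0.006,-0.189,0,0,0,-0.59,-0.9],[-0.006,-0.189,0,0,0,-0.59,-0.9],[-0.006,-0.189,0,0,0,-0.59,-0.9],[-0.006,-0.189,0,0,0,-0.59,-0.9]]]'

```text
clock: 73.55
position: [0.5163, 0.343, 0.063]
tool_rot: [3.141, 0.003, -2.478]
force: [-0.9, 6.3, 4.4]
grip_width: 0.0128
finger_force: 43.0
```

```bash
python3 -c "
from h import *
st();s=observe()
for ay in(380,382): print(np.degrees(np.arctan2(s['position'][1]*1000-ay,s['position'][0]*1000-564.5))%360)
print(s['moment'])"
```

```text
t73.5 [516.3 343.   63. ] [ 180.     0.2 -142. ] q [-0.76  0.73  0.12  1.74 -0.12  0.68  1.66] F [-0.9  6.3  4.4] w12.8 ff43.0
217.55718657853117
219.0229950296653
[1.40337463 0.08157591 0.17033377]
```

Call:
move_arm --plan '[[[0,0,0,0,0,0,-0.9],[0,0,0,0,0,0,-0.15],[0,0,0,0,0,0,-0.15],[0,0,0,0,0,0,-0.15],[0,0,-0.5,0,0,0,-0.15],[0,0,-1,0,0,0,-0.15],[0,0,-1,0,0,0,0],[0,0,-1,0,0,0,0],[0,0,-1,0,0,0,0],[0,0,-1,0,0,0,0]]]'

```text
clock: 74.55
position: [0.5158, 0.3414, 0.1735]
tool_rot: [-3.141, 0.0, -2.482]
force: [0.2, -0.1, 0.1]
grip_width: 0.0429
finger_force: 0.0
```

Call:
move_arm --plan '[[[0,1,-1,0,0,0,0],[-0.5,1,-1,0,0,0,0],[-1,0,0,0,0,0,0],[-1,0,0,0,0,0,0],[-1,0,0,0,0,0,0],[0,0,0,0,0,0,0],[0,0,0,0,0,0,0],[0,0,0,0,0,0,0],[0,0,0,0,0,0,0],[0,0,0,0,0,0,0]]]'

```text
clock: 75.55
position: [0.5464, 0.4159, 0.2122]
tool_rot: [3.142, 0.0, -2.482]
force: [0.1, 0.4, -0.3]
grip_width: 0.0422
finger_force: 0.0
```

```bash
python3 -c "
from h import *
st();g=shot('wrist','w18.png')
ax=np.array([564.5,381.5])
h=cv2.cvtColor(g['color'],cv2.COLOR_RGB2HSV)
print('axis px',proj(g,[*ax/1000,.08]),'tip exp px',proj(g,[.498,.328,.08]))
# grey cross-sections: brightness & saturation across the arcs at r=50..80
for r in (72,80):
  o=[]
  for a in range(180,260,4):
    p=proj(g,[*(ax+r*np.array([np.cos(np.radians(a)),np.sin(np.radians(a))]))/1000,.08]).round().astype(int)
    o.append((a,int(h[p[1],p[0],1]),int(h[p[1],p[0],2])) if 0<=p[0]<560 and 0<=p[1]<420 else (a,))
  print(r,o)
m=(g['color'].max(2)<40).astype('uint8')
n,l,s,c=cv2.connectedComponentsWithStats(m)
for i in range(1,n):
  if 30<s[i][4]<3000: print('black',c[i].round(),s[i][4],(onz(g,*c[i],.055)*1000).round())
"
```

```text
t75.5 [546.4 415.9 212.2] [ 180.     0.  -142.2] q [-0.83  0.65  0.15  1.44 -0.11  1.06  1.58] F [ 0.1  0.4 -0.3] w42.2 ff0.0
axis px [231.39170422 187.85100516] tip exp px [226.01678256  87.07257563]
72 [(180, 99, 237), (184, 99, 237), (188, 100, 238), (192, 99, 238), (196, 2, 250), (200, 3, 244), (204, 97, 221), (208, 48, 193), (212, 12, 199), (216, 11, 203), (220, 14, 187), (224, 14, 124), (228, 13, 193), (232, 13, 193), (236, 12, 191), (240, 13, 192), (244, 13, 191), (248, 9, 189), (252, 13, 193), (256, 17, 136)]
80 [(180, 103, 231), (184, 106, 232), (188, 103, 232), (192, 106, 231), (196, 4, 246), (200, 3, 244), (204, 3, 241), (208, 15, 201), (212, 17, 134), (216, 13, 204), (220, 13, 190), (224, 18, 116), (228, 12, 192), (232, 13, 193), (236, 11, 191), (240, 12, 192), (244, 15, 192), (248, 12, 191), (252, 15, 193), (256, 14, 132)]
black [206. 156.] 67 [560. 345.  55.]
black [257. 155.] 53 [530. 383.  55.]
black [221. 277.] 796 [656. 430.  55.]
```

```bash
python3 -c "
from h import *
print(job_done())"
```

```text
the job is handed in; nothing more can be done
None
```

I handed the job in at about 75 s; the hand-in call returned no verdict. The leg is against its end stop, the knob is turned to its stop, all five things lie flat in the tray, and the valve is at about 0.77 rad (target 0.785).

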